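Turn a driver board over in its flip fixture and relock it

ROBOT

A 6-joint arm with a two-finger parallel gripper is mounted at the origin on the work surface. World frame = base frame: x ahead of the robot, y to its left, z up, the work surface at z = 0. Lengths are in mm, angles in rad, forces in N, time in s.
With the tool pointing down it reaches from about 275 to 1000 mm from the base axis. Payload 8.4 kg.
Tool frame: the origin (TCP) lies at the very end of the fingers, on their centre line; the grasp point (between the pads) lies 19 mm behind it (r.pinch_z is the distance from the TCP to the grasp point, in mm); z points along the fingers, y is the direction in which the jaws open and shut (so a half turn about z gives the same grasp; the last joint's range is limited). The gripper opens to 85 mm and grips with 20 to 120 N. Pads are 22 mm wide; open, the fingers measure 114 mm over their backs; the gripper's body (76 mm by 85 mm) begins 54 mm behind the grasp point. The pads swing forward as they close: fully open they stand 13 mm farther back than shut.
Start: joints at [1.322, 0.353, 1.633, -0, 1.155, -0.002], TCP at [152.687, 606.064, 192.981] pointing down, gripper open.
Joint ranges: [-2.63, 2.63], [-0.92, 2.1], [0.06, 2.66], [-1.3, 4.44], [0, 2.69], [-3.02, 3.02]. Speed limits (rad/s): [2.22, 2.22, 2.79, 3.14, 3.14, 3.14].

INTERFACE

Orientations are given as [roll, pitch, yaw] about the fixed x, y, z axes, in that order (R = Rz(yaw) Ry(pitch) Rx(roll)).
In Python, from rig import r, optics gives the robot as it stands.
- The arm moves only by the shell command python3 -m creep 'ROWS' [FORCE]. ROWS is JSON, a list of rows, each an object with "dp": the shift along the tool's x, y, z in mm, a list of three; "angular": the turn, a rotation vector about the tool's x, y, z in rad, a list of three; "fingers": the finger opening in mm, from 0 to 85.4. In form: [{"dp": [dx, dy, dz], "angular": [wx, wy, wz], "fingers": fingers}, ...]. A call has 1 to 5 rows; each row is the pose to reach, as a shift and turn from the pose commanded when the call began, along the tool's axes at that moment; what a row does not reach only later rows make up. A row lasts 1/12 s, in which the tool goes at most 41.7 mm and 7.16 degrees, less where a joint would pass 70% of its speed; a pose out of reach is approached as far as the arm can. A call with a gripper value outside its range is refused whole. The fingers move at their own pace and stop on an object; FORCE is the grip in N (left out, the last holds). Time passes only in rows, so rows that repeat a pose let the fingers close. It gives the time, the measured TCP pose, the force and the opening at its end, in the units of the state.
- r.sense(): the state, without advancing time (a new reading comes with each control period).
- optics.grab_frame(name): name is "scene" or "top"; returns the picture (384x512x3 uint8, blue, green, red); there is no depth.
- optics.camera_params(name): a dict with "fx", "fy", "cx", "cy" (pixels), "eye" and "rotation" of the camera in the world. Camera axes: x right, y up, looking along -z (the intrinsics and any distortion apply to the point x, -y, -z); pixel columns grow to the right and rows downward; lengths in mm; the calibration is good to about 2 mm. A picture is of the moment at which its call begins. camera_params takes no time and is no camera call.
- r.sign_off(): hands the job in, once; it reports no verdict.
The state is a dict: "clock": time; "qpos": joint angles; "qvel": joint speeds; "joint_efforts": joint torques, N m; "eef_pos": TCP position; "tcp_rot": TCP orientation; "contact_force": force on the tool from outside, world axes, zero at the start; "wrist_torque": the same for the moment, N m; "opening": opening from 0.0 (shut) to 1.0 (fully open).
Only numpy, scipy, OpenCV 4.12 (cv2) and the standard library are available. Lean on these libraries where they do the work, as an engineer would, in place of code of your own. Each camera call takes 0.05 s, during which the arm holds its last target.

TASK

The driver board in the flip fixture is component side up: turn it over so that its solder side faces up. Pull the red plunger knob up and twist it so that it stays out, swing the board frame right over by its handle to the other stop, then twist the knob back so that the plunger drops fully home and locks the frame. Leave the other things on the bench where they are.

Things in the scene. Friction and masses are not known exactly. Their poses are not given: they have to be found in the camera images.
- fixture_axis (a point): Flip fixture, bolted to the bench: aluminium base 150 x 300 mm with two blue posts; between them a flat frame turns about a level axis 100 mm above the bench. This point is on that axis, midway between the posts; its y axis runs along the turning axis towards the post with the plunger, its z is up, and the frame's handle starts on its -x side. Posts stand at y = +-105 mm, 50 mm wide in x, up to 136 mm above the bench
- handle (a point): Middle of the frame's black handle bar: a round bar 12 mm thick along the turning axis, 103 mm clear between its two side arms, 98 mm from the axis; 37 mm of clear space between bar and frame. It starts level with the axis and travels a half circle of 98 mm radius over the top of the axis; the bar can turn between the fingers, so that the hand need not tilt. Its axes turn with the frame
- board (a point): Centre of the frame (110 x 170 x 12 mm) with the green driver board, on the turning axis. Its z axis points out of the component side (coils, heat sink, terminals, up to 21 mm high): up at the start, to be down at the end; the solder side is flat with copper strips and tin dots
- frame (a joint): Turn of the frame, rad: 0 = component side up (stop), 3.14 = solder side up (stop). About 0.22 N m of friction: it stays where it is left. The plunger's pin blocks it, with about 3 degrees of play, unless the knob is up
- knob_grip (a point): Middle of the plunger's red T-shaped knob, a flat-sided wing 46 mm long, 13 mm thick, 22 mm high, on top of the post at y = +125 mm of fixture_axis, 183 mm above the bench when the plunger is home; 12 mm of stem below the wing, then a steel sleeve 33 mm wide with its top 160 mm above the bench. Its x axis runs along the wing, its y axis across the 13 mm thickness, z up; it rises and turns with the knob
- plunger (a joint): Height of the sprung plunger, m: 0 = home, pin fully in the index disc; 0.014 = pulled right up. A spring of 5 to 7 N pulls it down. Its brass cross-pin lies in a slot of the sleeve, 10.5 mm deep: from 0.0115 up the knob can be twisted; twisted and let go it rests on the sleeve at about 0.0105
- knob (a joint): Twist of the knob, rad, anticlockwise seen from above: 0 = in line with the slot (stop), where the plunger can drop; 1.05 = other stop. From about 0.3 to 1.05 it is held out on the sleeve
- can_a_mid (a point): Bystander: polished steel can 48 mm wide with a copper coil and a beige rod on top, 188 mm high, standing; point on its axis 60 mm up
- can_b_mid (a point): Bystander: a second such can, same size and point
- housing_mid (a point): Bystander: black round housing, 42 mm wide, 112 mm high, standing; point half-way up
- ring_dish_mid (a point): Bystander: white dish 82 mm wide with brass rings in it, 46 mm high; point half-way up
- wash_bottle_mid (a point): Bystander: white bottle with red cap, 54 mm wide, 140 mm high, standing; point half-way up
- driver_grip (a point): Bystander: screwdriver with an orange handle, 190 mm long, lying on the robot's side of the fixture; point in its handle
- pliers_mid (a point): Bystander: blue-handled pliers, 150 mm long, 13 mm high, lying beyond the fixture; point in the middle

How it is judged (in metres and radians):
On the way, in this order (a step that is already met when the one before it is completed fails the run):
1. the plunger is pulled up and twisted so that it stays out (value of joint plunger above 0.0085 m and value of joint knob above 0.3 rad), for 0.2 s.
2. the frame is swung over to its other stop with the plunger still held out (all of step 1 and value of joint frame above 3 rad), for 0.2 s.
At the end, for the whole second after the job is handed in: The frame lies at its other stop, solder side up (within 6 degrees), at rest, and the plunger is home to within 2 mm with its knob back in line with the slot (value of joint frame above 3.03 rad and value of joint plunger below 0.002 m and value of joint knob below 0.25 rad and velocity of joint frame between -0.05 and 0.05 rad/s); the robot touches nothing.
It fails at once if one of the bystanders is moved by more than 30 mm or knocked over (distance of any of can_a_mid, can_b_mid, housing_mid, ring_dish_mid, wash_bottle_mid, driver_grip, pliers_mid from where it was at the start of the episode above 0.03 m).
It also fails if it takes over 72 s, if anything falls off the work surface, if the arm or the gripper's body presses on something with over 40 N, if the wrist force passes 120 N, or if a joint passes its speed limit or range.

## Working session

There is one attempt and no reset: what is moved stays moved. The work goes in short steps, Python scripts to look and compute and a shell command to move; the robot and the scene stay as the last step left them, time stands still between calls to the robot, and variables do not carry over. Pictures are saved under pics/ and viewed, and the job is handed in when it is done.

```bash
ls; mkdir -p pics
python3 - <<'E'
from rig import r, optics
import cv2
for n in ("scene","top"):
    im=optics.grab_frame(n); cv2.imwrite(f"pics/{n}0.png",im)
    print(n,optics.camera_params(n))
print(r.sense(), r.pinch_z)
E
```

```text
pics
scene {'fx': 452.5322379092185, 'fy': 452.5322379092185, 'cx': 258.06447475438335, 'cy': 192.36774621404257, 'eye': array([1469.43449494,  302.79053374,  888.33242725]), 'rotation': array([0.89289326, 0.00233799, 1.91442092])}
top {'fx': 467.3453941858261, 'fy': 467.3453941858261, 'cx': 251.92018367705293, 'cy': 183.3555795529544, 'eye': array([ 394.35534263,   -1.2864989 , 1164.07575354]), 'rotation': array([ 0.16657146,  0.00160791, -1.59007713])}
{'clock': 0.1, 'qpos': array([ 1.32161752e+00,  3.53534335e-01,  1.63404005e+00,  1.87283526e-05,
        1.15520967e+00, -2.40430571e-03]), 'qvel': array([-1.33152303e-03, -1.88640727e-03, -2.32446353e-03, -2.82387376e-03,
        2.33093172e-05, -3.67626517e-05]), 'joint_efforts': array([ 6.85634359e-05, -6.06360340e+01, -3.42822111e+01, -2.02310180e-04,
        3.89945475e-03, -1.70930619e-06]), 'eef_pos': array([152.55579951, 605.61926373, 192.3730474 ]), 'tcp_rot': array([-3.14040130e+00, -1.99896111e-05,  2.89481057e+00]), 'contact_force': array([ 0.05137058,  0.52827614, -0.55243134]), 'wrist_torque': array([ 0.01335889,  0.03602517, -0.04813381]), 'opening': 1.0005634578448663} 18.700000000000003
```

View pics/scene0.png

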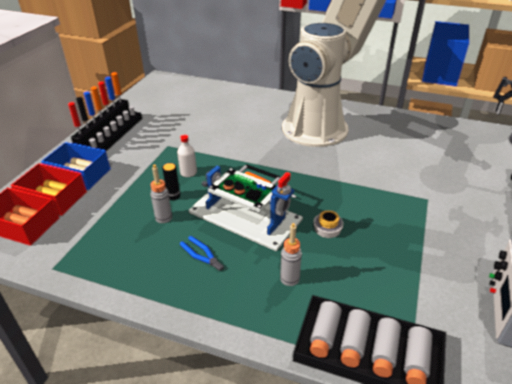

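View pics/top0.png

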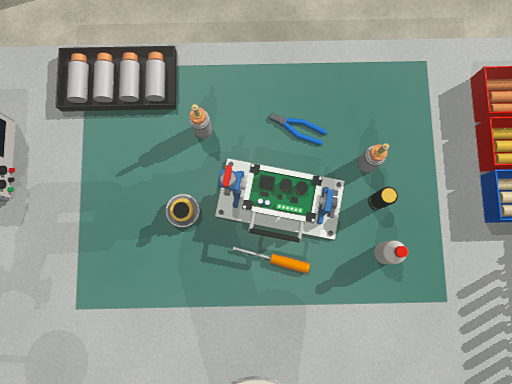

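```bash
cat > h.py <<'E'
import numpy as np, cv2
from scipy.spatial.transform import Rotation as R
from rig import r, optics
def cam(n):
    p=optics.camera_params(n); return p, R.from_euler('xyz',p['rotation']).as_matrix()
def ray(n,uv):
    p,M=cam(n); d=M@np.array([(uv[0]-p['cx'])/p['fx'],-(uv[1]-p['cy'])/p['fy'],-1]); return np.array(p['eye']),d/np.linalg.norm(d)
def onz(n,uv,z):
    e,d=ray(n,uv); return e+d*(z-e[2])/d[2]
def proj(n,P):
    p,M=cam(n); c=M.T@(np.array(P)-p['eye']); return np.array([p['cx']-p['fx']*c[0]/c[2], p['cy']+p['fy']*c[1]/c[2]])
def tri(uv1,uv2):
    e1,d1=ray('scene',uv1); e2,d2=ray('top',uv2)
    t=np.linalg.lstsq(np.c_[d1,-d2],e2-e1,rcond=None)[0]
    a=e1+t[0]*d1;b=e2+t[1]*d2
    return (a+b)/2,np.linalg.norm(a-b)
def crop(n,f,x0,y0,w,h,s):
    im=optics.grab_frame(n); cv2.imwrite(f"pics/{f}_full.png",im)
    cv2.imwrite(f"pics/{f}.png",cv2.resize(im[y0:y0+h,x0:x0+w],None,fx=s,fy=s,interpolation=cv2.INTER_CUBIC)); return im
E
python3 - <<'E'
from h import *
for n,(x0,y0,w,h) in {'scene':(180,145,140,105),'top':(205,145,150,105)}.items():
    im=cv2.imread(f"pics/{n}0.png"); cv2.imwrite(f"pics/{n}0c.png",cv2.resize(im[y0:y0+h,x0:x0+w],None,fx=5,fy=5,interpolation=cv2.INTER_CUBIC))
    hsv=cv2.cvtColor(im,cv2.COLOR_BGR2HSV)
    H,S,V=cv2.split(hsv)
    red=(((H<6)|(H>172))&(S>140)&(V>70)).astype(np.uint8); blue=((H>100)&(H<125)&(S>120)).astype(np.uint8)
    for nm,m in(('red',red),('blue',blue)):
        k,l,st,c=cv2.connectedComponentsWithStats(m)
        for i in range(1,k):
            x,y=c[i]
            if st[i,4]>8 and x0<x<x0+w and y0<y<y0+h:
                print(n,nm,st[i],c[i], cv2.minAreaRect(np.argwhere(l==i)[:,::-1].astype(np.float32)))
E
```

```text
scene red [278 172  13  16 122] [283.75409836 179.47540984] ((284.0983581542969, 179.5819549560547), (8.578472137451172, 16.644794464111328), 39.80556869506836)
scene blue [206 166  15  21 133] [211.91729323 174.19548872] ((211.739990234375, 174.68002319335938), (10.000000953674316, 22.600004196166992), 36.86989212036133)
scene blue [257 185   9   5  23] [261.04347826 186.73913043] ((260.8965759277344, 186.7586212158203), (8.541985511779785, 2.5997347831726074), 21.801406860351562)
scene blue [268 186  26  48 372] [276.26612903 208.50806452] ((278.93121337890625, 210.72315979003906), (21.201810836791992, 47.675106048583984), 10.007980346679688)
scene blue [207 193  12  15  94] [211.38297872 199.84042553] ((210.7000274658203, 201.1000213623047), (10.28591251373291, 13.86362075805664), 26.56505012512207)
scene blue [179 236  35  28 410] [197.40487805 249.69756098] ((197.5, 249.50001525878906), (35.35533905029297, 18.384775161743164), 45.0)
top red [222 165  10  22 127] [226.78740157 175.57480315] ((226.74151611328125, 175.54527282714844), (6.204380989074707, 21.561758041381836), 10.619654655456543)
top blue [219 169   6   9  21] [221.0952381  171.66666667] ((220.2432403564453, 172.45944213867188), (3.2549338340759277, 8.834820747375488), 35.53767776489258)
top blue [227 171  17  22 140] [237.01428571 180.75      ] ((235.33441162109375, 180.86305236816406), (11.963851928710938, 22.686172485351562), 16.389541625976562)
top blue [217 180   6   7  23] [219.17391304 183.73913043] ((218.6000213623047, 183.6999969482422), (7.155416965484619, 4.0249223709106445), 63.43495178222656)
top blue [318 187  16  36 228] [325.98684211 203.38157895] ((325.4379577636719, 205.01846313476562), (10.948473930358887, 36.031490325927734), 10.007980346679688)
top blue [233 198   6   9  33] [235.36363636 202.3030303 ] ((235.44117736816406, 202.23532104492188), (3.8805696964263916, 8.00367546081543), 14.03624439239502)
```

View pics/scene0c.png

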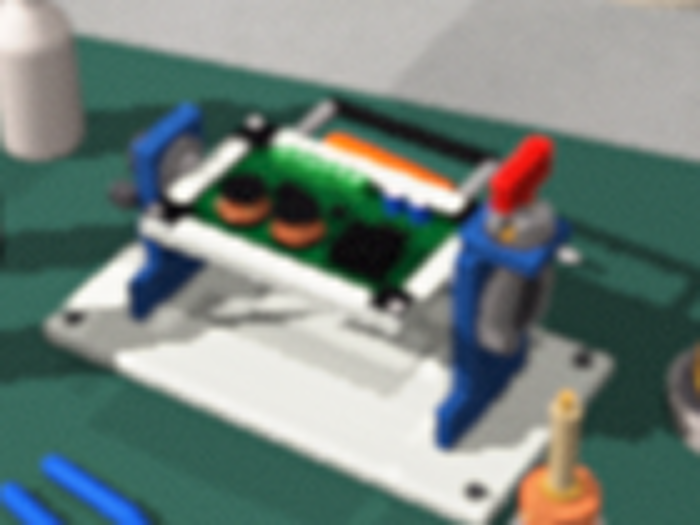

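View pics/top0c.png

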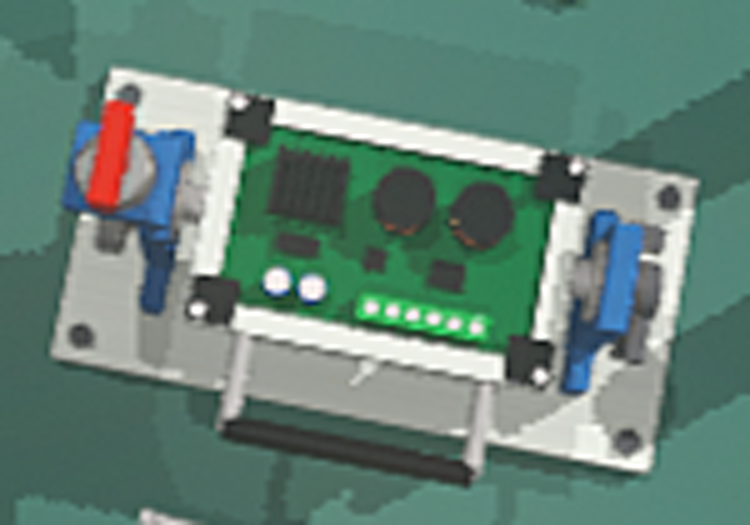

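Run:
```python
from h import *
T=lambda x,y:((x+.5)/5-.5+205,(y+.5)/5-.5+145)
S=lambda x,y:((x+.5)/5-.5+180,(y+.5)/5-.5+145)
kt=onz('top',T(111,155),194);print('knob',kt, onz('top',T(120,103),194),onz('top',T(101,206),194), tri((284,179.6),(226.8,175.6)))
for z in (8,15):
    B=np.array([onz('top',T(*p),z) for p in((110,68),(698,178),(652,472),(50,358))]);print(B,B.mean(0),np.linalg.norm(B-np.roll(B,-1,0),axis=1))
h=[onz('top',T(*p),101) for p in((228,429),(470,474))];print('handle',h,(h[0]+h[1])/2)
# handle ends by triangulation
print(tri(S(333,105),T(475,473)),tri(S(480,163),T(222,428)))
d=h[0]-h[1];print('yaw of y axis',np.arctan2(d[1],d[0]))
# frame outer corners z=106
F=np.array([onz('top',T(*p),106) for p in((232,93),(583,157),(546,387),(190,318))]);print(F,F.mean(0),np.linalg.norm(F-np.roll(F,-1,0),axis=1))
for a,b in((0,3),(1,2)):
    d=F[a]-F[b];print(np.arctan2(d[1],d[0]))
for p,nm,z in(((199,125),'canA',150),((375,155),'canB',150),((388,195),'hous',112),((182,210),'dish',46),((400,252),'bottle',140),((290,264),'driver',15),((298,130),'pliers',10)): print(nm,onz('top',p,z))
```

```text
knob [575.08829996  49.8252394  194.        ] [597.42134451  45.77934004 194.        ] [553.35630656  54.25739392 194.        ] (array([576.48505418,  51.22310186, 185.1026364 ]), np.float64(1.9300223357085895))
[[ 654.54342935   59.66711124    8.        ]
 [ 592.22817282 -234.95211418    8.        ]
 [ 446.03623945 -204.71399376    8.        ]
 [ 507.97065467   90.93290732    8.        ]] [550.19462407 -72.26652235   8.        ] [301.13730952 149.28638689 302.06449958 149.8703716 ]
[[ 652.96799919   59.29803917   15.        ]
 [ 591.03005946 -233.5372767    15.        ]
 [ 445.72331335 -203.48224708   15.        ]
 [ 507.28271776   90.37452191   15.        ]] [549.25102244 -71.83674068  15.        ] [299.31393319 148.38246281 300.23550915 148.96291151]
handle [array([464.97901463,   2.96386472, 101.        ]), array([ 442.57291609, -106.05505579,  101.        ])] [453.77596536 -51.54559553 101.        ]
(array([ 442.36596623, -106.39742543,  101.86732518]), np.float64(3.8434479243611257)) (array([466.7812225 ,   1.02305956, 102.20563301]), np.float64(9.691368532226699))
yaw of y axis 1.3680940881715786
[[ 619.54701414   -1.79891856  106.        ]
 [ 586.29388658 -162.75128339  106.        ]
 [ 480.81444464 -141.36368691  106.        ]
 [ 515.34652459   19.29431362  106.        ]] [550.50046748 -71.65489381 106.        ] [164.35155684 107.62593533 164.3272883  106.31399938]
-0.1997303304549372
-0.20005331750589428
canA [700.17241211 113.43026378 150.        ]
canB [ 623.38401921 -277.61077176  150.        ]
hous [ 538.37078192 -311.62671533  112.        ]
dish [520.69478436 166.1617835   46.        ]
bottle [ 409.41969491 -320.93470561  140.        ]
driver [387.66793244 -91.58029885  15.        ]
pliers [ 724.17522351 -123.43943913   10.        ]
```

```bash
cat > d.py <<'E'
import sys
from h import *
# usage: d.py x y z yaw -> shift in tool axes, turn
def st():
    s=r.sense(); print('t %.2f pos %s rot %s F %s T %s open %.3f q6 %.2f'%(s['clock'],np.round(s['eef_pos'],1),np.round(s['tcp_rot'],3),np.round(s['contact_force'],1),np.round(s['wrist_torque'],2),s['opening'],s['qpos'][5])); return s
s=st()
if len(sys.argv)>1:
    x,y,z,w=map(float,sys.argv[1:]); M=R.from_euler('xyz',s['tcp_rot'])
    print('dp',np.round(M.inv().apply(np.array([x,y,z])-s['eef_pos']),1),'ang',np.round((M.inv()*R.from_euler('xyz',[np.pi,0,w])).as_rotvec(),3))
E
python3 d.py 575.1 50.1 240 2.9386
```

```text
t 0.10 pos [152.6 605.6 192.4] rot [-3.14  -0.     2.895] F [ 0.1  0.5 -0.6] T [ 0.01  0.04 -0.05] open 1.001 q6 -0.00
dp [-545.4 -435.5  -47.1] ang [-0.001 -0.    -0.044]
```

```bash
python3 -m creep '[{"dp":[-30,-24,-25],"angular":[0,0,0],"fingers":60},{"dp":[-60,-48,-47],"angular":[0,0,-0.044],"fingers":60},{"dp":[-90,-72,-47],"angular":[0,0,-0.044],"fingers":60},{"dp":[-120,-96,-47],"angular":[0,0,-0.044],"fingers":60},{"dp":[-150,-120,-47],"angular":[0,0,-0.044],"fingers":60}]' 60; python3 d.py 575.1 50.1 240 2.9386
```

```text
clock: 0.52
eef_pos: [269.6, 451.4, 240.3]
tcp_rot: [3.141, 0.0, 2.939]
contact_force: [-0.3, 0.3, 0.1]
opening: 0.705
t 0.52 pos [269.6 451.4 240.3] rot [3.141 0.    2.939] F [-0.3  0.3  0.1] T [ 0.02 -0.06  0.02] open 0.705 q6 -0.34
dp [-3.798e+02 -3.318e+02  3.000e-01] ang [0.    0.    0.001]
```

```bash
python3 -m creep '[{"dp":[-31,-27,0],"angular":[0,0,0],"fingers":60},{"dp":[-62,-54,0],"angular":[0,0,0],"fingers":60},{"dp":[-93,-81,0],"angular":[0,0,0],"fingers":50},{"dp":[-124,-108,0],"angular":[0,0,0],"fingers":50},{"dp":[-155,-135,0],"angular":[0,0,0],"fingers":50}]' && python3 -m creep '[{"dp":[-31,-27,0],"angular":[0,0,0],"fingers":50},{"dp":[-62,-54,0],"angular":[0,0,0],"fingers":50},{"dp":[-93,-81,0],"angular":[0,0,0],"fingers":50},{"dp":[-124,-108,0],"angular":[0,0,0],"fingers":50},{"dp":[-155,-135,0],"angular":[0,0,0],"fingers":50}]'; python3 d.py 575.1 50.1 240 2.9386
```

```text
clock: 0.93
eef_pos: [394.1, 287.7, 239.9]
tcp_rot: [-3.142, -0.0, 2.939]
contact_force: [0.2, 0.0, 0.4]
opening: 0.584
clock: 1.35
eef_pos: [518.8, 124.2, 239.8]
tcp_rot: [-3.142, -0.0, 2.939]
contact_force: [0.9, 0.9, 0.3]
opening: 0.582
t 1.35 pos [518.8 124.2 239.8] rot [-3.142 -0.     2.939] F [0.9 0.9 0.3] T [ 0.02  0.01 -0.02] open 0.582 q6 -1.14
dp [-70.1 -61.2  -0.2] ang [-0. -0.  0.]
```

```bash
python3 -m creep '[{"dp":[-30,-26,0],"angular":[0,0,0],"fingers":50},{"dp":[-58,-50,0],"angular":[0,0,0],"fingers":50},{"dp":[-70,-61,0],"angular":[0,0,0],"fingers":50},{"dp":[-70,-61,0],"angular":[0,0,0],"fingers":50}]'
python3 - <<'E'
from h import *
crop('scene','s1',230,120,110,82,6);crop('top','t1',180,130,110,82,6)
E
python3 d.py 575.1 50.1 168 2.9386
```

```text
clock: 1.68
eef_pos: [575.8, 49.5, 239.4]
tcp_rot: [-3.141, -0.0, 2.936]
contact_force: [-1.1, -0.3, 0.1]
opening: 0.588
t 1.78 pos [573.8  52.3 239.4] rot [ 3.141e+00 -2.000e-03  2.937e+00] F [-0.5  0.8  0.3] T [ 0.03  0.03 -0.02] open 0.586 q6 -1.28
dp [-1.8 -1.9 71.4] ang [ 0.    -0.002 -0.001]
```

View pics/s1.png

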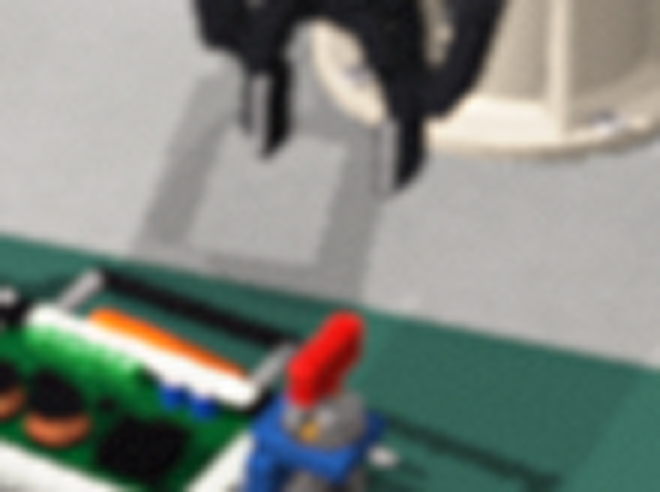

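View pics/t1.png

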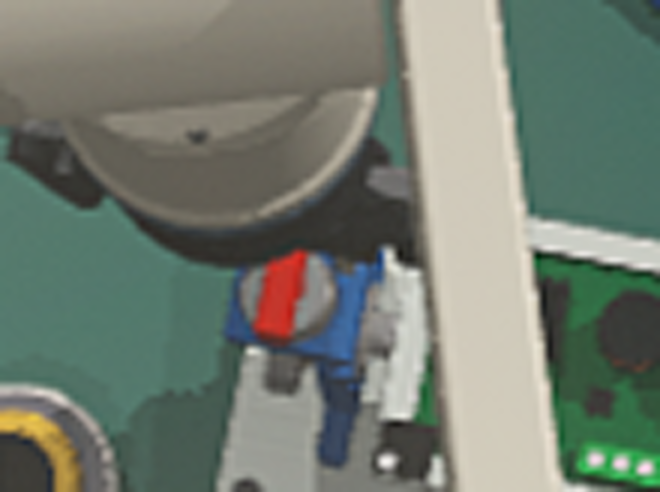

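```bash
python3 - <<'E'
from h import *
s=r.sense();print(proj('scene',s['eef_pos']),proj('scene',[575,50,194]),proj('top',s['eef_pos']))
M=R.from_euler('xyz',s['tcp_rot'])
for dy in(-28,28): print(proj('scene',s['eef_pos']+M.apply([0,dy,-5])))
E
python3 d.py 575.1 50.1 168 2.9386
```

```text
[285.08427837 161.72014154] [283.45315645 176.38651966] [224.3366576  172.15274934]
[275.37436178 156.77514741]
[295.13181636 163.43528703]
t 1.78 pos [573.8  52.3 239.4] rot [ 3.141e+00 -2.000e-03  2.937e+00] F [-0.5  0.8  0.3] T [ 0.03  0.03 -0.02] open 0.586 q6 -1.28
dp [-1.8 -1.9 71.4] ang [ 0.    -0.002 -0.001]
```

```bash
python3 - <<'E'
from h import *
P=r.sense()['eef_pos']; M=R.from_euler('xyz',r.sense()['tcp_rot'])
for n,(x0,y0,w,h) in {'scene':(230,90,120,90),'top':(165,100,130,95)}.items():
    im=optics.grab_frame(n); s=6
    c=cv2.resize(im[y0:y0+h,x0:x0+w],None,fx=s,fy=s,interpolation=cv2.INTER_CUBIC)
    for q in([0,-25,0],[0,25,0],[0,-25,-8],[0,25,-8],[0,0,0]):
        u=proj(n,P+M.apply(q)); cv2.circle(c,tuple(int(v) for v in ((u-[x0,y0]+.5)*s)),4,(255,0,255),1)
    cv2.imwrite(f"pics/{n}2.png",c)
print(P)
E
python3 d.py
```

```text
[573.78541597  52.32110933 239.4195196 ]
t 1.88 pos [573.4  53.4 239.7] rot [ 3.141e+00 -1.000e-03  2.940e+00] F [ 0.7  0.2 -0.6] T [ 0.03  0.01 -0.04] open 0.583 q6 -1.28
```

View pics/scene2.png

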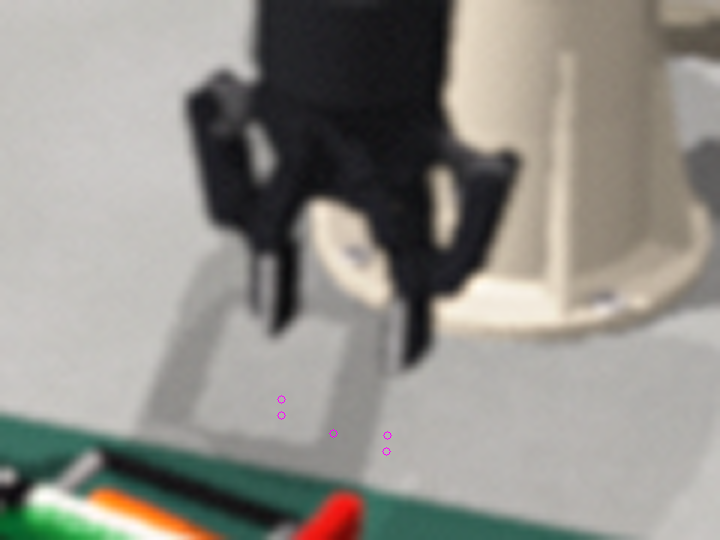

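View pics/top2.png

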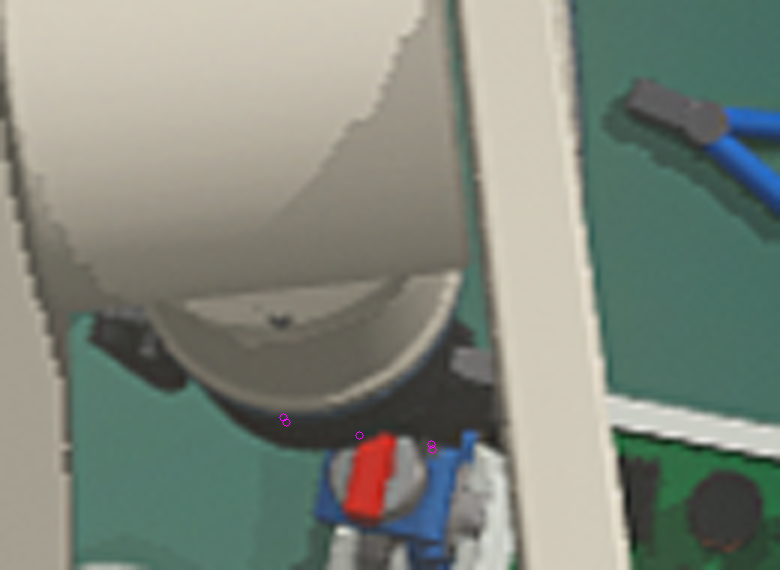

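```bash
python3 - <<'E'
from h import *
for z in (240,250,260,277,285):
    print(z,onz('scene',(297.5,150.8),z),onz('scene',(275.8,145),z))
E
python3 d.py 575.1 50.1 200 2.9386
```

```text
240 [517.0095732   68.34444836 240.        ] [509.58352261   7.17835551 240.        ]
250 [531.69995242  71.96058841 250.        ] [524.38844262  11.73793275 250.        ]
260 [546.39033164  75.57672846 260.        ] [539.19336262  16.29750999 260.        ]
277 [571.36397632  81.72416654 277.        ] [564.36172664  24.04879131 277.        ]
285 [583.1162797   84.61707857 285.        ] [576.20566264  27.69645311 285.        ]
t 1.88 pos [573.4  53.4 239.7] rot [ 3.141e+00 -1.000e-03  2.940e+00] F [ 0.7  0.2 -0.6] T [ 0.03  0.01 -0.04] open 0.583 q6 -1.28
dp [-2.4 -2.9 39.7] ang [ 0.    -0.001  0.001]
```

```bash
python3 -m creep '[{"dp":[-1,-1,10],"angular":[0,0,0],"fingers":50},{"dp":[-2,-2,25],"angular":[0,0,0],"fingers":50},{"dp":[-2,-3,36],"angular":[0,0,0],"fingers":50},{"dp":[-2,-3,36],"angular":[0,0,0],"fingers":50},{"dp":[-2,-3,36],"angular":[0,0,0],"fingers":50}]'
python3 - <<'E'
from h import *
P=r.sense()['eef_pos']; M=R.from_euler('xyz',r.sense()['tcp_rot'])
for n,(x0,y0,w,h) in {'scene':(230,120,120,90)}.items():
    im=optics.grab_frame(n); s=6
    c=cv2.resize(im[y0:y0+h,x0:x0+w],None,fx=s,fy=s,interpolation=cv2.INTER_CUBIC)
    for q in([0,-25,0],[0,25,0],[0,0,0]):
        u=proj(n,P+M.apply(q)); cv2.circle(c,tuple(int(v) for v in ((u-[x0,y0]+.5)*s)),4,(255,0,255),1)
    cv2.imwrite(f"pics/{n}3.png",c)
E
python3 d.py
```

```text
clock: 2.3
eef_pos: [574.8, 49.4, 203.1]
tcp_rot: [-3.141, -0.002, 2.94]
contact_force: [0.3, 0.5, 0.0]
opening: 0.585
t 2.35 pos [575.5  49.4 204. ] rot [-3.142 -0.     2.939] F [-0.2 -0.5 -0. ] T [ 0.04 -0.   -0.01] open 0.584 q6 -1.29
```

View pics/scene3.png

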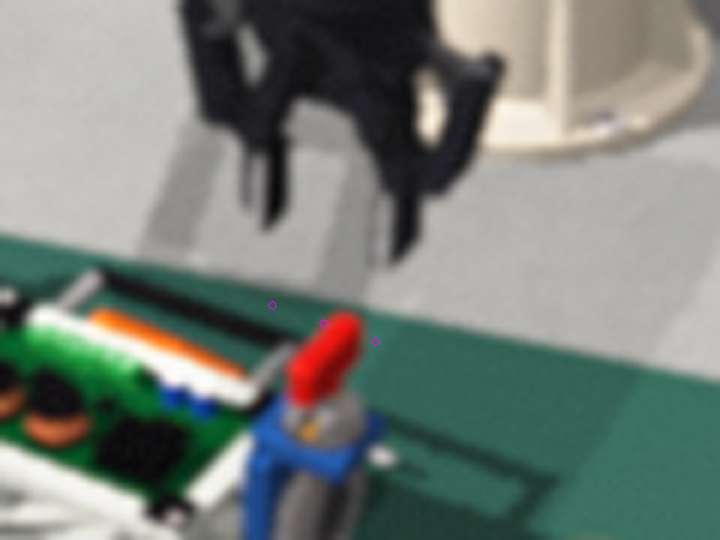

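Run:
```python
from h import *
for a in((500,155),(515,165)):
  for b in((95,325),(140,360)):
    print(tri((230+a[0]/6,90+a[1]/6),(165+b[0]/6,100+b[1]/6)))
print('L',tri((230+215/6,90+85/6),(165+475/6,100+362/6)))
P=r.sense()['eef_pos']; M=R.from_euler('xyz',r.sense()['tcp_rot'])
for n,(x0,y0,w,h) in {'top':(165,100,130,95)}.items():
    im=optics.grab_frame(n); s=6
    c=cv2.resize(im[y0:y0+h,x0:x0+w],None,fx=s,fy=s,interpolation=cv2.INTER_CUBIC)
    for q in([0,-25,0],[0,25,0],[0,0,0]):
        u=proj(n,P+M.apply(q)); cv2.circle(c,tuple(int(v) for v in ((u-[x0,y0]+.5)*s)),4,(255,0,255),1)
    cv2.imwrite(f"pics/{n}3.png",c)
```

```text
(array([578.9658486 , 116.62971589, 383.61816913]), np.float64(3.0639765519526962))
(array([568.88023794, 109.49409271, 376.80772612]), np.float64(6.781209903495075))
(array([579.18812603, 119.88706528, 379.98741198]), np.float64(2.463659875924288))
(array([569.07780501, 112.75799314, 373.15775303]), np.float64(12.42830460320738))
L (array([566.88088142,   4.1642267 , 386.50450611]), np.float64(11.957036064545875))
```

View pics/top3.png

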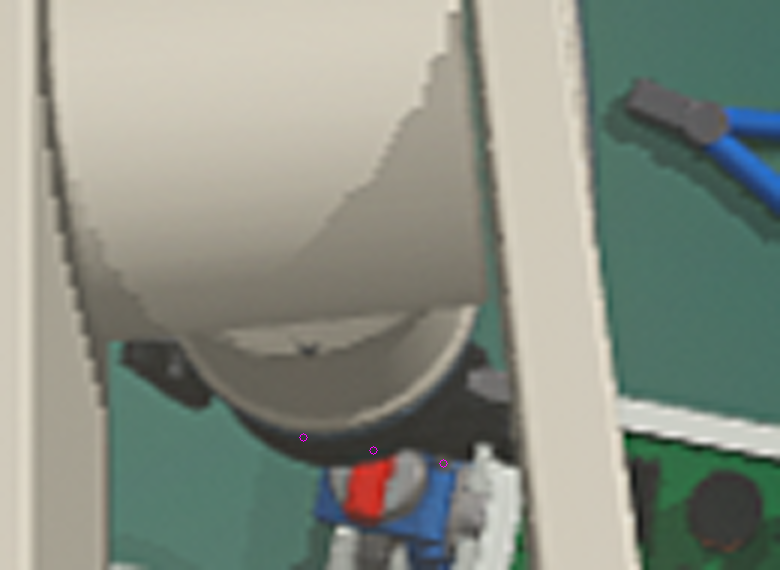

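```bash
python3 -m creep '[{"dp":[0,0,10],"angular":[0,0,0],"fingers":50},{"dp":[0,0,20],"angular":[0,0,0],"fingers":50},{"dp":[0,0,32],"angular":[0,0,0],"fingers":50},{"dp":[0,0,35],"angular":[0,0,0],"fingers":50},{"dp":[0,0,35],"angular":[0,0,0],"fingers":50}]'
python3 - <<'E'
from h import *
P=r.sense()['eef_pos']; M=R.from_euler('xyz',r.sense()['tcp_rot'])
for n,(x0,y0,w,h) in {'scene':(230,120,120,90),'top':(165,100,130,95)}.items():
    im=optics.grab_frame(n); s=6
    c=cv2.resize(im[y0:y0+h,x0:x0+w],None,fx=s,fy=s,interpolation=cv2.INTER_CUBIC)
    for q in([0,-25,0],[0,25,0],[0,0,0]):
        u=proj(n,P+M.apply(q)); cv2.circle(c,tuple(int(v) for v in ((u-[x0,y0]+.5)*s)),4,(255,0,255),1)
    cv2.imwrite(f"pics/{n}4.png",c)
E
python3 d.py 575.1 50.1 168 2.9386
```

```text
clock: 2.82
eef_pos: [574.5, 48.8, 167.2]
tcp_rot: [-3.141, -0.003, 2.939]
contact_force: [-0.5, 0.2, -0.1]
opening: 0.583
t 2.92 pos [575.6  48.9 168.7] rot [-3.141e+00 -1.000e-03  2.939e+00] F [0.2 0.1 0.4] T [-0.05  0.05  0.01] open 0.585 q6 -1.29
dp [0.8 1.  0.7] ang [-0.    -0.001  0.   ]
```

View pics/scene4.png

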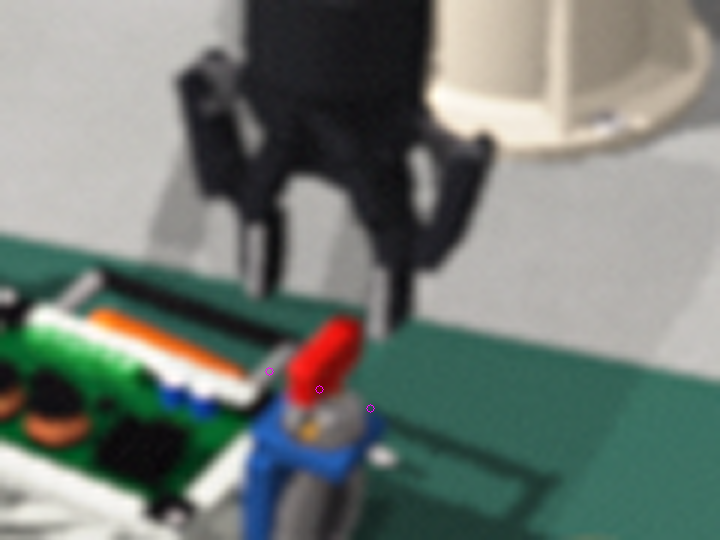

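View pics/top4.png

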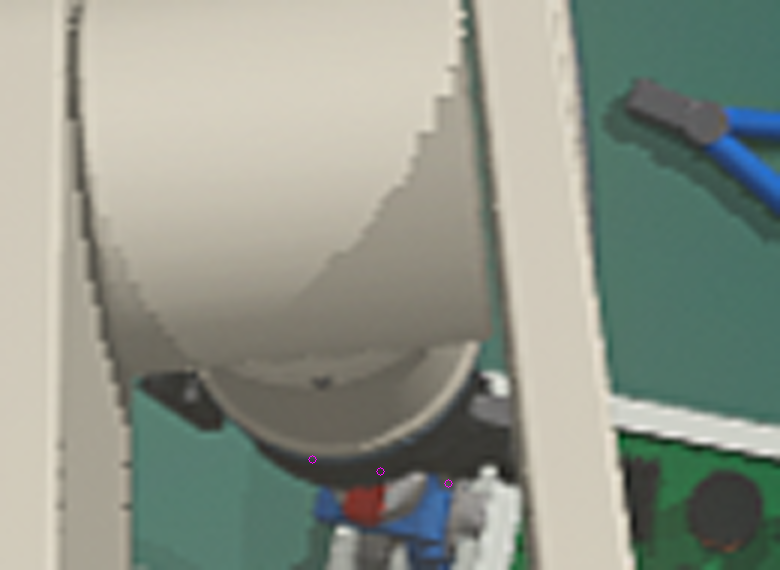

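```bash
python3 -m creep '[{"dp":[0,1,4],"angular":[0,0,0],"fingers":50},{"dp":[0,1,8],"angular":[0,0,0],"fingers":50},{"dp":[0,1,12],"angular":[0,0,0],"fingers":50},{"dp":[0,1,16],"angular":[0,0,0],"fingers":50},{"dp":[0,1,16],"angular":[0,0,0],"fingers":50}]'
python3 - <<'E'
from h import *
P=r.sense()['eef_pos']; M=R.from_euler('xyz',r.sense()['tcp_rot'])
for n,(x0,y0,w,h) in {'scene':(240,130,90,67)}.items():
    im=optics.grab_frame(n); s=8
    c=cv2.resize(im[y0:y0+h,x0:x0+w],None,fx=s,fy=s,interpolation=cv2.INTER_CUBIC)
    cv2.imwrite(f"pics/{n}5.png",c)
E
python3 d.py 575.1 50.1 168 2.9386
```

```text
clock: 3.33
eef_pos: [575.4, 49.9, 152.0]
tcp_rot: [-3.141, -0.001, 2.939]
contact_force: [-1.1, -0.1, 0.3]
opening: 0.586
t 3.38 pos [575.5  49.9 152.4] rot [-3.141e+00 -1.000e-03  2.939e+00] F [ 0.8  0.2 -0.2] T [0.02 0.02 0.  ] open 0.588 q6 -1.28
dp [  0.4   0.1 -15.6] ang [-0.    -0.001  0.   ]
```

View pics/scene5.png

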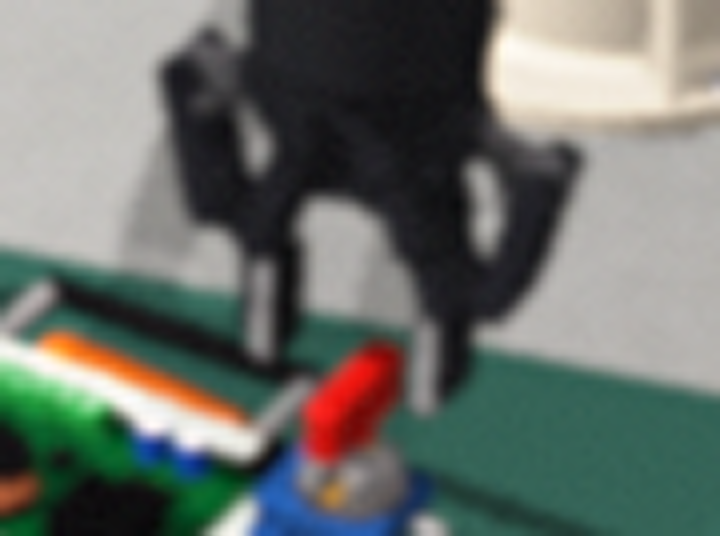

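```bash
python3 -m creep '[{"dp":[0,0,5],"angular":[0,0,0],"fingers":50},{"dp":[0,0,10],"angular":[0,0,0],"fingers":50},{"dp":[0,0,15],"angular":[0,0,0],"fingers":45},{"dp":[0,0,18],"angular":[0,0,0],"fingers":40},{"dp":[0,0,18],"angular":[0,0,0],"fingers":40}]'
python3 - <<'E'
from h import *
for n,(x0,y0,w,h) in {'scene':(240,130,90,67)}.items():
    im=optics.grab_frame(n); s=8
    c=cv2.resize(im[y0:y0+h,x0:x0+w],None,fx=s,fy=s,interpolation=cv2.INTER_CUBIC)
    cv2.imwrite(f"pics/{n}6.png",c)
for z in range(165,200,5): print(z,(proj('scene',[586,48,z])-[240,130]+.5)*8)
E
python3 d.py 575.1 50.1 168 2.9386
```

```text
clock: 3.8
eef_pos: [575.3, 49.9, 134.0]
tcp_rot: [-3.141, -0.001, 2.939]
contact_force: [0.0, -0.6, -0.2]
opening: 0.47
165 [332.66423608 465.1020571 ]
170 [333.12351524 452.89979891]
175 [333.58527319 440.63168329]
180 [334.04953007 428.29717563]
185 [334.51630621 415.89573554]
190 [334.98562217 403.42681671]
195 [335.45749874 390.88986689]
t 3.85 pos [575.6  49.9 134.4] rot [-3.141e+00 -1.000e-03  2.939e+00] F [0.3 0.1 0.1] T [-0.05  0.02 -0.02] open 0.466 q6 -1.28
dp [  0.5   0.1 -33.6] ang [-0.    -0.001  0.   ]
```

View pics/scene6.png

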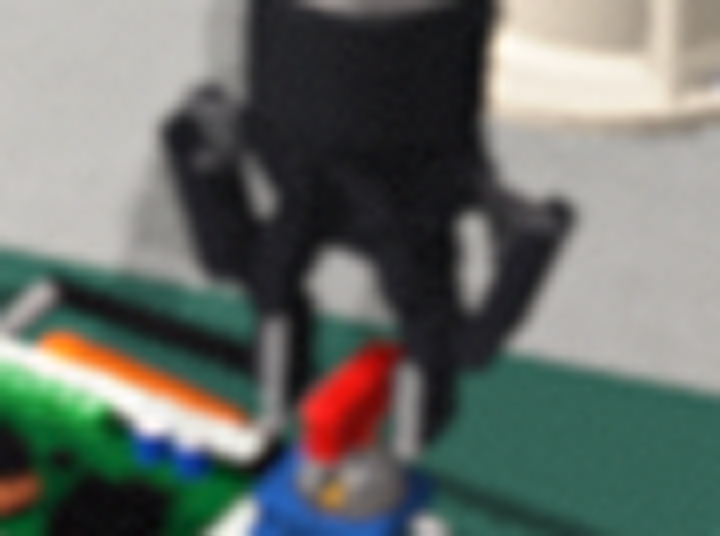

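```bash
python3 -m creep '[{"dp":[0,0,3],"angular":[0,0,0],"fingers":36},{"dp":[0,0,6],"angular":[0,0,0],"fingers":32},{"dp":[0,0,6],"angular":[0,0,0],"fingers":28},{"dp":[0,0,6],"angular":[0,0,0],"fingers":26},{"dp":[0,0,6],"angular":[0,0,0],"fingers":26}]'
python3 - <<'E'
from h import *
for n,(x0,y0,w,h) in {'scene':(240,130,90,67)}.items():
    im=optics.grab_frame(n); s=8
    c=cv2.resize(im[y0:y0+h,x0:x0+w],None,fx=s,fy=s,interpolation=cv2.INTER_CUBIC)
    cv2.imwrite(f"pics/{n}7.png",c)
E
python3 d.py 575.1 50.1 168 2.9386
```

```text
clock: 4.27
eef_pos: [576.0, 49.9, 129.0]
tcp_rot: [3.142, 0.0, 2.939]
contact_force: [0.6, 0.1, 0.3]
opening: 0.302
t 4.32 pos [576.   50.  129.1] rot [3.142 0.    2.939] F [ 0.3 -0.2  0.6] T [ 0.04 -0.01 -0.03] open 0.306 q6 -1.28
dp [  0.9  -0.  -38.9] ang [0. 0. 0.]
```

View pics/scene7.png

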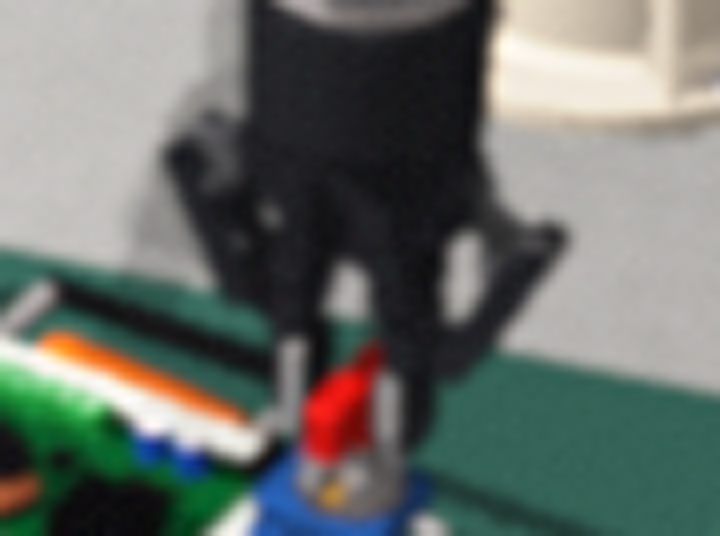

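```bash
python3 -m creep '[{"dp":[0,0,0],"angular":[0,0,0],"fingers":20},{"dp":[0,0,0],"angular":[0,0,0],"fingers":10},{"dp":[0,0,0],"angular":[0,0,0],"fingers":5},{"dp":[0,0,0],"angular":[0,0,0],"fingers":5},{"dp":[0,0,0],"angular":[0,0,0],"fingers":5}]' 70; python3 d.py 575.1 50.1 168 2.9386
```

```text
clock: 4.73
eef_pos: [576.1, 50.2, 129.3]
tcp_rot: [3.141, 0.0, 2.939]
contact_force: [-0.9, 2.0, 4.1]
opening: 0.138
t 4.73 pos [576.1  50.2 129.3] rot [3.141 0.    2.939] F [-0.9  2.   4.1] T [ 0.47  0.16 -0.01] open 0.138 q6 -1.28
dp [  1.   -0.3 -38.7] ang [0.001 0.    0.   ]
```

```bash
python3 -m creep '[{"dp":[0,0,-4],"angular":[0,0,0],"fingers":5},{"dp":[0,0,-8],"angular":[0,0,0],"fingers":5},{"dp":[0,0,-12],"angular":[0,0,0],"fingers":5},{"dp":[0,0,-13.5],"angular":[0,0,0],"fingers":5},{"dp":[0,0,-13.5],"angular":[0,0,0],"fingers":5}]'
python3 - <<'E'
from h import *
for n,(x0,y0,w,h) in {'scene':(240,130,90,67)}.items():
    im=optics.grab_frame(n); s=8
    c=cv2.resize(im[y0:y0+h,x0:x0+w],None,fx=s,fy=s,interpolation=cv2.INTER_CUBIC)
    cv2.imwrite(f"pics/{n}8.png",c)
E
python3 d.py 575.1 50.1 168 2.9386
```

```text
clock: 5.15
eef_pos: [575.9, 50.1, 142.7]
tcp_rot: [3.141, 0.0, 2.939]
contact_force: [1.9, 4.1, -7.1]
opening: 0.138
t 5.20 pos [576.   50.1 142.5] rot [3.141 0.    2.939] F [ 3.7  5.  -7.3] T [ 0.87 -0.54  0.02] open 0.135 q6 -1.28
dp [  0.8  -0.2 -25.5] ang [0. 0. 0.]
```

View pics/scene8.png

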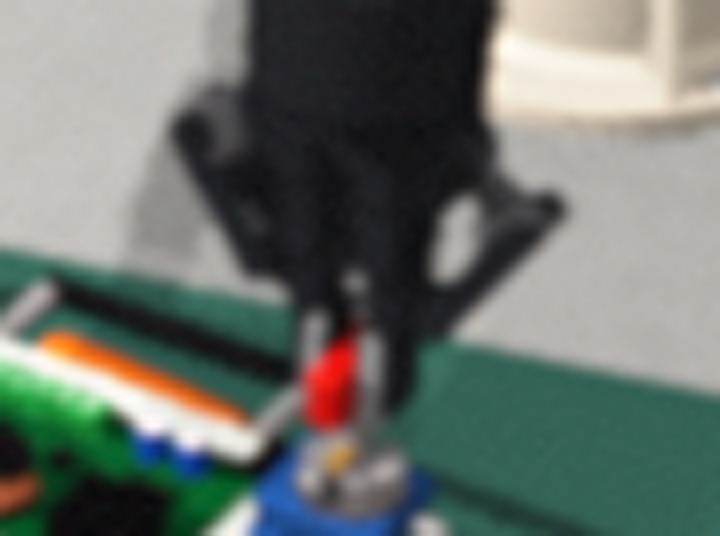

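```bash
python3 -m creep '[{"dp":[0,0,0],"angular":[0,0,-0.1],"fingers":5},{"dp":[0,0,0],"angular":[0,0,-0.2],"fingers":5},{"dp":[0,0,0],"angular":[0,0,-0.3],"fingers":5},{"dp":[0,0,0],"angular":[0,0,-0.4],"fingers":5},{"dp":[0,0,0],"angular":[0,0,-0.5],"fingers":5}]' ; python3 d.py
```

```text
clock: 5.62
eef_pos: [576.0, 50.1, 142.2]
tcp_rot: [3.141, 0.0, -2.839]
contact_force: [2.8, 3.9, -7.1]
opening: 0.137
t 5.62 pos [576.   50.1 142.2] rot [ 3.141  0.    -2.839] F [ 2.8  3.9 -7.1] T [ 0.81 -0.6   0.02] open 0.137 q6 -1.79
```

```bash
python3 -m creep '[{"dp":[0,0,0],"angular":[0,0,-0.1],"fingers":5},{"dp":[0,0,0],"angular":[0,0,-0.2],"fingers":5},{"dp":[0,0,0],"angular":[0,0,-0.3],"fingers":5},{"dp":[0,0,0],"angular":[0,0,-0.35],"fingers":5},{"dp":[0,0,0],"angular":[0,0,-0.35],"fingers":5}]' ; python3 d.py; python3 -m creep '[{"dp":[0,0,1.5],"angular":[0,0,0],"fingers":5},{"dp":[0,0,2.5],"angular":[0,0,0],"fingers":5},{"dp":[0,0,2.5],"angular":[0,0,0],"fingers":5}]'; python3 d.py
```

```text
clock: 6.03
eef_pos: [576.0, 50.1, 142.2]
tcp_rot: [3.142, 0.0, -2.491]
contact_force: [3.2, 3.8, -6.6]
opening: 0.136
t 6.03 pos [576.   50.1 142.2] rot [ 3.142  0.    -2.491] F [ 3.2  3.8 -6.6] T [ 0.74 -0.68  0.03] open 0.136 q6 -2.14
clock: 6.28
eef_pos: [576.0, 50.1, 139.8]
tcp_rot: [3.142, 0.0, -2.495]
contact_force: [3.5, 5.1, -5.9]
opening: 0.139
t 6.28 pos [576.   50.1 139.8] rot [ 3.142  0.    -2.495] F [ 3.5  5.1 -5.9] T [ 0.81 -0.53  0.01] open 0.139 q6 -2.13
```

```bash
python3 -m creep '[{"dp":[0,0,0],"angular":[0,0,0],"fingers":20},{"dp":[0,0,0],"angular":[0,0,0],"fingers":35},{"dp":[0,0,0],"angular":[0,0,0],"fingers":40},{"dp":[0,0,0],"angular":[0,0,0],"fingers":40},{"dp":[0,0,0],"angular":[0,0,0],"fingers":40}]'; python3 -m creep '[{"dp":[0,0,-10],"angular":[0,0,0],"fingers":40},{"dp":[0,0,-35],"angular":[0,0,0],"fingers":40},{"dp":[0,0,-70],"angular":[0,0,0],"fingers":40},{"dp":[0,0,-90],"angular":[0,0,0],"fingers":40},{"dp":[0,0,-90],"angular":[0,0,0],"fingers":40}]'
python3 - <<'E'
from h import *
for n,(x0,y0,w,h) in {'scene':(240,130,90,67),'top':(200,145,90,67)}.items():
    im=optics.grab_frame(n); s=8
    c=cv2.resize(im[y0:y0+h,x0:x0+w],None,fx=s,fy=s,interpolation=cv2.INTER_CUBIC)
    cv2.imwrite(f"pics/{n}9.png",c)
E
python3 d.py 454 -52 240 1.368
```

```text
clock: 6.7
eef_pos: [575.9, 49.7, 140.2]
tcp_rot: [-3.141, -0.0, -2.494]
contact_force: [0.6, -0.4, -0.3]
opening: 0.464
clock: 7.12
eef_pos: [578.8, 50.1, 235.9]
tcp_rot: [-3.137, 0.007, -2.494]
contact_force: [0.9, -0.2, 0.4]
opening: 0.469
t 7.22 pos [576.5  49.9 231.5] rot [-3.140e+00  2.000e-03 -2.494e+00] F [-0.6  0.3 -0.2] T [ 0.03 -0.03  0.02] open 0.465 q6 -2.13
dp [159.2  -7.5  -8.8] ang [2.000e-03 3.000e-03 2.421e+00]
```

View pics/scene9.png

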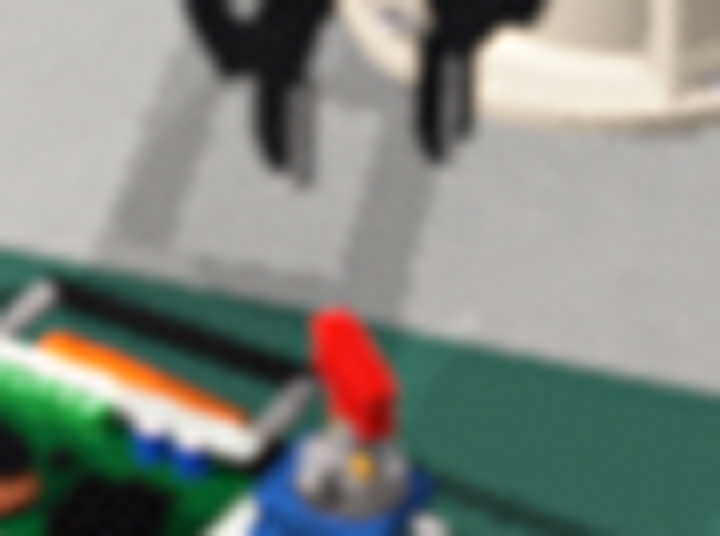

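```bash
python3 -m creep '[{"dp":[30,-2,0],"angular":[0,0,0.12],"fingers":40},{"dp":[60,-3,0],"angular":[0,0,0.24],"fingers":35},{"dp":[90,-4,0],"angular":[0,0,0.36],"fingers":32},{"dp":[120,-6,0],"angular":[0,0,0.48],"fingers":32},{"dp":[150,-7,0],"angular":[0,0,0.6],"fingers":32}]'; python3 d.py 454 -52 200 1.368; python3 -m creep '[{"dp":[0,0,0],"angular":[0,0,0.12],"fingers":32},{"dp":[0,0,0],"angular":[0,0,0.24],"fingers":32},{"dp":[0,0,0],"angular":[0,0,0.36],"fingers":32},{"dp":[0,0,0],"angular":[0,0,0.48],"fingers":32},{"dp":[0,0,0],"angular":[0,0,0.6],"fingers":32}]';python3 -m creep '[{"dp":[0,0,0],"angular":[0,0,0.12],"fingers":32},{"dp":[0,0,0],"angular":[0,0,0.24],"fingers":32},{"dp":[0,0,0],"angular":[0,0,0.36],"fingers":32},{"dp":[0,0,0],"angular":[0,0,0.48],"fingers":32},{"dp":[0,0,0],"angular":[0,0,0.6],"fingers":32}]'; python3 d.py 454 -52 160 1.368
```

```text
clock: 7.63
eef_pos: [458.4, -46.7, 228.8]
tcp_rot: [3.141, -0.002, -3.1]
contact_force: [-0.1, -1.2, -0.2]
opening: 0.373
t 7.63 pos [458.4 -46.7 228.8] rot [ 3.141e+00 -2.000e-03 -3.100e+00] F [-0.1 -1.2 -0.2] T [-0.02 -0.01  0.03] open 0.373 q6 -1.72
dp [ 4.6 -5.1 28.8] ang [-0.002 -0.002  1.815]
clock: 8.05
eef_pos: [459.5, -46.1, 229.0]
tcp_rot: [-3.141, -0.002, 2.583]
contact_force: [-0.3, 0.2, 0.2]
opening: 0.376
clock: 8.47
eef_pos: [459.5, -46.0, 228.9]
tcp_rot: [-3.139, -0.001, 1.983]
contact_force: [0.2, 0.4, -0.1]
opening: 0.374
t 8.47 pos [459.5 -46.  228.9] rot [-3.139e+00 -1.000e-03  1.983e+00] F [ 0.2  0.4 -0.1] T [-0.02 -0.01 -0.03] open 0.374 q6 -0.52
dp [-3.3 -7.3 68.9] ang [-0.002 -0.     0.615]
```

```bash
python3 -m creep '[{"dp":[-1,-2,10],"angular":[0,0,0.12],"fingers":32},{"dp":[-2,-4,25],"angular":[0,0,0.24],"fingers":32},{"dp":[-3,-7,40],"angular":[0,0,0.36],"fingers":32},{"dp":[-3,-7,60],"angular":[0,0,0.48],"fingers":32},{"dp":[-3,-7,69],"angular":[0,0,0.6],"fingers":32}]'; python3 -m creep '[{"dp":[0,0,0],"angular":[0,0,0.015],"fingers":32},{"dp":[0,0,0],"angular":[0,0,0.015],"fingers":32}]'
cat > pic.py <<'E'
import sys
from h import *
t=sys.argv[1]
for n,(x0,y0,w,h) in {'scene':(190,130,115,86),'top':(210,150,140,100)}.items():
    if n[0] in sys.argv[2]:
        im=optics.grab_frame(n); s=6 if n=='scene' else 5
        cv2.imwrite(f"pics/{n}_{t}.png",cv2.resize(im[y0:y0+h,x0:x0+w],None,fx=s,fy=s,interpolation=cv2.INTER_CUBIC))
E
python3 pic.py a st; python3 d.py 454 -52 60 1.368
```

```text
clock: 8.88
eef_pos: [453.0, -51.5, 158.1]
tcp_rot: [-3.137, 0.0, 1.383]
contact_force: [-0.6, 0.3, -0.5]
opening: 0.376
clock: 9.05
eef_pos: [454.3, -51.6, 160.2]
tcp_rot: [-3.139, 0.0, 1.376]
contact_force: [-0.1, 0.9, -0.1]
opening: 0.373
t 9.15 pos [455.5 -51.7 161.4] rot [3.141 0.    1.377] F [0.4 0.2 0.2] T [0.01 0.04 0.02] open 0.375 q6 0.08
dp [ -0.6  -1.5 101.4] ang [0.    0.    0.009]
```

View pics/scene_a.png

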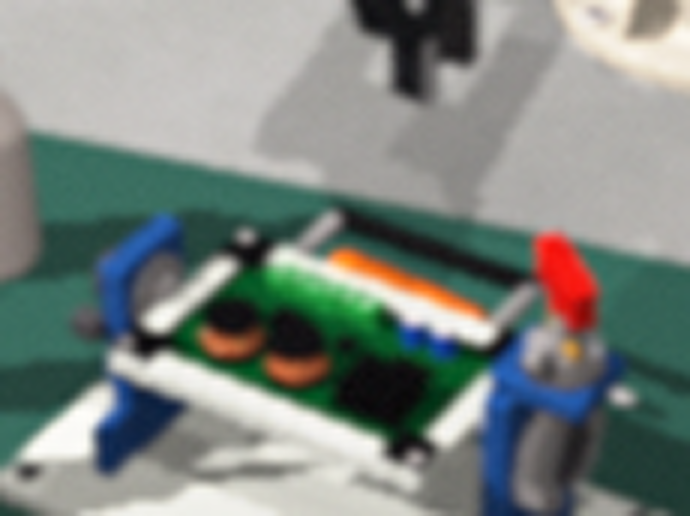

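View pics/top_a.png

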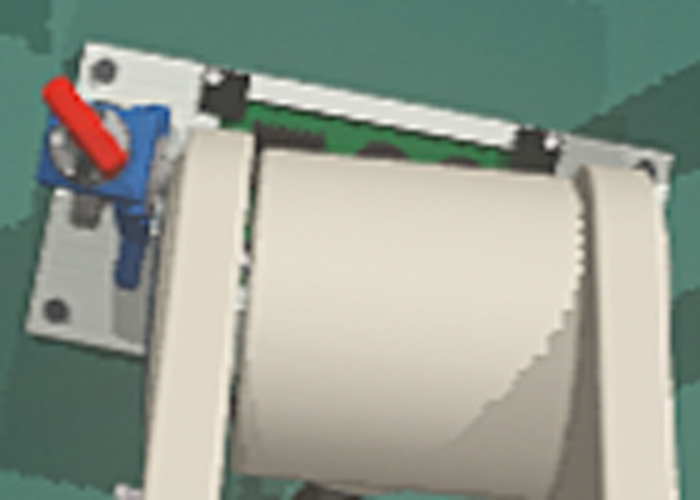

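```bash
python3 - <<'E'
from h import *
for z in (165,190,200,205,210,215,220): print(z,(proj('scene',[481,-57,z])-[190,130]+.5)*6)
E
python3 -m creep '[{"dp":[0,-1,20],"angular":[0,0,0.009],"fingers":36},{"dp":[0,-1.5,40],"angular":[0,0,0.009],"fingers":36},{"dp":[0,-1.5,60],"angular":[0,0,0.009],"fingers":36},{"dp":[0,-1.5,60],"angular":[0,0,0.009],"fingers":36},{"dp":[0,-1.5,60],"angular":[0,0,0.009],"fingers":36}]'
python3 pic.py b s; python3 d.py 454 -52 40 1.368
```

```text
165 [402.72604018 171.83269655]
190 [402.49180468 127.21918573]
200 [402.39646646 109.06065553]
205 [402.34843799  99.91294311]
210 [402.30016751  90.71913931]
215 [402.25165321  81.47889489]
220 [402.20289323  72.19185709]
clock: 9.57
eef_pos: [453.6, -51.3, 101.2]
tcp_rot: [-3.14, 0.0, 1.367]
contact_force: [1.3, 0.2, -0.3]
opening: 0.423
t 9.62 pos [454.4 -51.5 101.9] rot [ 3.141 -0.     1.366] F [0.1 0.9 0.3] T [0.01 0.03 0.02] open 0.420 q6 0.09
dp [-0.6 -0.3 61.9] ang [ 0.001 -0.    -0.002]
```

View pics/scene_b.png

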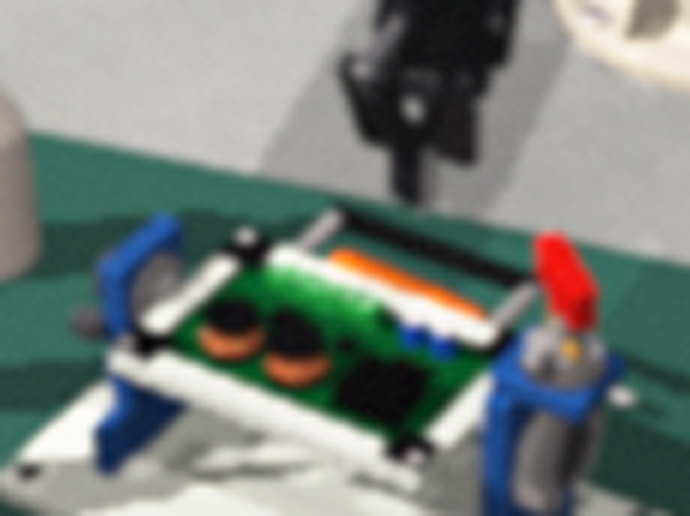

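```bash
python3 -m creep '[{"dp":[0,0,12],"angular":[0,0,0],"fingers":36},{"dp":[0,0,24],"angular":[0,0,0],"fingers":36},{"dp":[0,0,36],"angular":[0,0,0],"fingers":36},{"dp":[0,0,50],"angular":[0,0,0],"fingers":36},{"dp":[0,0,55],"angular":[0,0,0],"fingers":36}]'
python3 pic.py c s; python3 d.py 454 -52 40 1.368
```

```text
clock: 10.03
eef_pos: [454.4, -51.4, 46.2]
tcp_rot: [3.141, -0.0, 1.366]
contact_force: [-1.1, -0.2, -0.5]
opening: 0.42
t 10.08 pos [454.  -51.4  45.8] rot [-3.141 -0.     1.365] F [0.2 0.7 0.3] T [-0.02 -0.01 -0.01] open 0.423 q6 0.09
dp [-0.6  0.1  5.8] ang [-0.    -0.    -0.003]
```

View pics/scene_c.png

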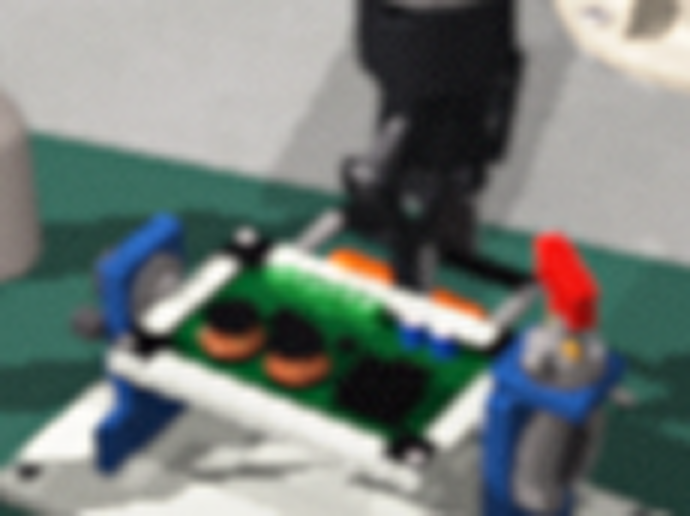

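```bash
python3 -m creep '[{"dp":[0,0,6],"angular":[0,0,0],"fingers":25},{"dp":[0,0,6],"angular":[0,0,0],"fingers":15},{"dp":[0,0,6],"angular":[0,0,0],"fingers":5},{"dp":[0,0,6],"angular":[0,0,0],"fingers":5},{"dp":[0,0,6],"angular":[0,0,0],"fingers":5}]' 30; python3 d.py 454 -52 40 1.368
```

```text
clock: 10.5
eef_pos: [454.0, -51.4, 40.5]
tcp_rot: [3.141, -0.0, 1.365]
contact_force: [-1.6, 0.8, 2.2]
opening: 0.13
t 10.50 pos [454.  -51.4  40.5] rot [ 3.141 -0.     1.365] F [-1.6  0.8  2.2] T [ 0.06  0.23 -0.09] open 0.130 q6 0.09
dp [-0.6  0.1  0.5] ang [ 0.    -0.    -0.003]
```

```bash
python3 -m creep '[{"dp":[0,0.5,-10.2],"angular":[0,0,0],"fingers":5},{"dp":[0,2.1,-20.4],"angular":[0,0,0],"fingers":5},{"dp":[0,4.8,-30.3],"angular":[0,0,0],"fingers":5},{"dp":[0,8.5,-39.9],"angular":[0,0,0],"fingers":5},{"dp":[0,13.1,-49],"angular":[0,0,0],"fingers":5}]'; python3 pic.py e s; python3 d.py 466.8 -54 89 1.365
```

```text
clock: 10.92
eef_pos: [465.3, -53.8, 89.7]
tcp_rot: [-3.139, 0.0, 1.365]
contact_force: [-3.8, 0.5, -4.0]
opening: 0.122
t 10.97 pos [466.1 -54.   91.2] rot [-3.139  0.     1.365] F [-9.1  2.   7.6] T [ 0.28  1.59 -0.06] open 0.128 q6 0.09
dp [0.2 0.7 2.2] ang [-0.002  0.    -0.   ]
```

View pics/scene_e.png

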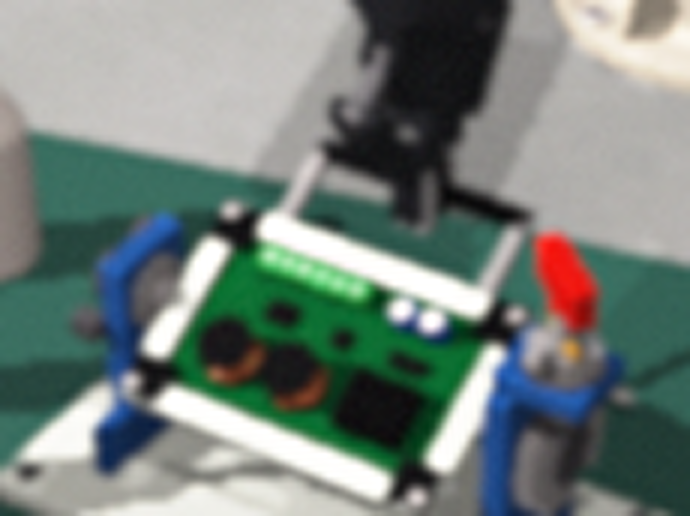

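Frame turns about 30° with the bar held. Continue along the arc.

```bash
python3 -m creep '[{"dp":[0,5.6,-8.6],"angular":[0,0,0],"fingers":5},{"dp":[0,12.1,-16.6],"angular":[0,0,0],"fingers":5},{"dp":[0,19.3,-23.8],"angular":[0,0,0],"fingers":5},{"dp":[0,27.3,-30.3],"angular":[0,0,0],"fingers":5},{"dp":[0,35.9,-35.9],"angular":[0,0,0],"fingers":5}]'; python3 d.py 502 -61.3 125 1.365;  python3 -m creep '[{"dp":[0,9.1,-4.6],"angular":[0,0,0],"fingers":5},{"dp":[0,18.7,-8.3],"angular":[0,0,0],"fingers":5},{"dp":[0,28.6,-11],"angular":[0,0,0],"fingers":5},{"dp":[0,38.8,-12.6],"angular":[0,0,0],"fingers":5},{"dp":[0,49,-13.1],"angular":[0,0,0],"fingers":5}]'; python3 pic.py f s; python3 d.py 550 -71.3 138 1.365
```

```text
clock: 11.38
eef_pos: [495.8, -60.4, 125.6]
tcp_rot: [-3.129, 0.001, 1.365]
contact_force: [-26.8, 4.9, 28.3]
opening: 0.13
t 11.38 pos [495.8 -60.4 125.6] rot [-3.129e+00  1.000e-03  1.365e+00] F [-26.8   4.9  28.3] T [ 0.75  4.3  -0.13] open 0.130 q6 0.08
dp [0.4 6.3 0.5] ang [-0.012  0.001 -0.   ]
clock: 11.8
eef_pos: [549.6, -71.9, 139.4]
tcp_rot: [-3.141, 0.001, 1.365]
contact_force: [-5.7, -1.4, 3.6]
opening: 0.125
t 11.85 pos [551.7 -72.3 139.5] rot [3.140e+00 1.000e-03 1.365e+00] F [ 0.1 -2.6  6.4] T [-0.39  0.35 -0.04] open 0.125 q6 0.07
dp [ 0.7 -1.9  1.5] ang [ 0.001  0.001 -0.   ]
```

View pics/scene_f.png

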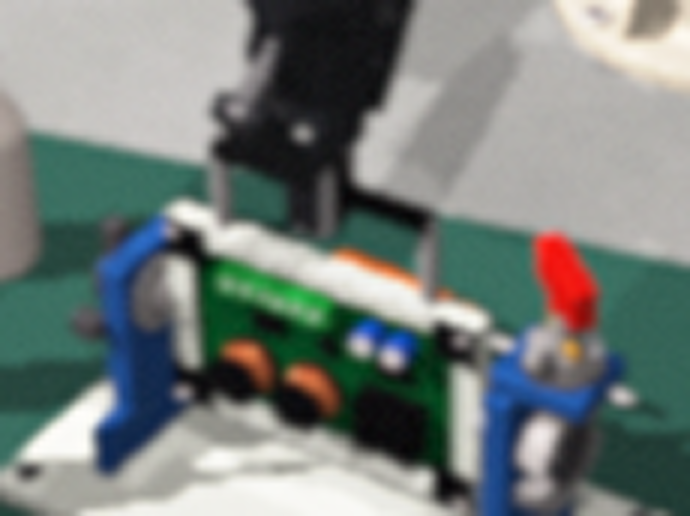

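```bash
python3 -m creep '[{"dp":[0,10.2,0.5],"angular":[0,0,0],"fingers":5},{"dp":[0,20.4,2.1],"angular":[0,0,0],"fingers":5},{"dp":[0,30.3,4.8],"angular":[0,0,0],"fingers":5},{"dp":[0,39.9,8.5],"angular":[0,0,0],"fingers":5},{"dp":[0,49,13.1],"angular":[0,0,0],"fingers":5}]'; python3 d.py 598 -81.5 125 1.365;  python3 -m creep '[{"dp":[0,8.6,5.6],"angular":[0,0,0],"fingers":5},{"dp":[0,16.6,12.1],"angular":[0,0,0],"fingers":5},{"dp":[0,23.8,19.3],"angular":[0,0,0],"fingers":5},{"dp":[0,30.3,27.3],"angular":[0,0,0],"fingers":5},{"dp":[0,35.9,35.9],"angular":[0,0,0],"fingers":5}]'; python3 pic.py g s; python3 d.py 633 -88.8 89 1.365
```

```text
clock: 12.27
eef_pos: [597.9, -81.9, 125.2]
tcp_rot: [-3.141, 0.001, 1.365]
contact_force: [-4.1, -1.3, 2.6]
opening: 0.128
t 12.27 pos [597.9 -81.9 125.2] rot [-3.141e+00  1.000e-03  1.365e+00] F [-4.1 -1.3  2.6] T [-0.31  1.02 -0.07] open 0.128 q6 0.07
dp [ 0.4 -0.   0.2] ang [-0.     0.001 -0.   ]
clock: 12.68
eef_pos: [633.2, -89.1, 88.3]
tcp_rot: [-3.141, 0.0, 1.365]
contact_force: [-4.6, -1.7, 4.0]
opening: 0.128
t 12.73 pos [634.1 -89.2  86.8] rot [3.141 0.    1.365] F [ 2.3 -5.2 -1.1] T [-0.53 -0.14 -0.03] open 0.126 q6 0.06
dp [ 0.2 -1.2 -2.2] ang [ 0.  0. -0.]
```

View pics/scene_g.png

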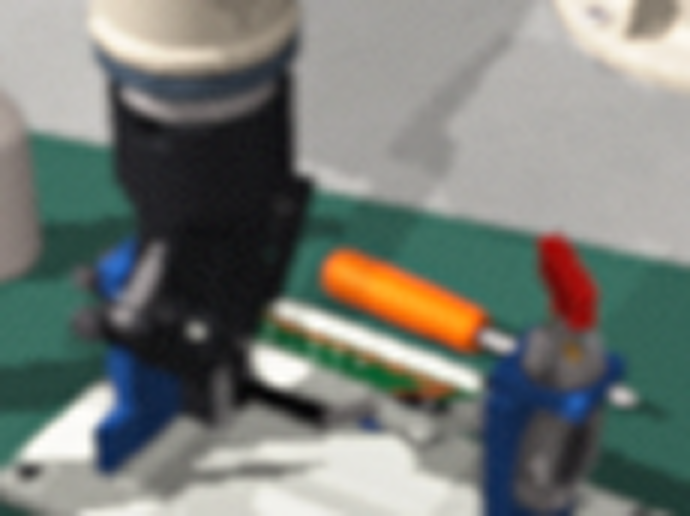

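```bash
python3 -m creep '[{"dp":[0,4.6,9.1],"angular":[0,0,0],"fingers":5},{"dp":[0,8.3,18.7],"angular":[0,0,0],"fingers":5},{"dp":[0,11,28.6],"angular":[0,0,0],"fingers":5},{"dp":[0,12.6,38.8],"angular":[0,0,0],"fingers":5},{"dp":[0,13.1,48],"angular":[0,0,0],"fingers":5}]'; python3 d.py 646 -91.5 40 1.365;python3 -m creep '[{"dp":[0,0,2],"angular":[0,0,0],"fingers":5},{"dp":[0,0,2],"angular":[0,0,0],"fingers":5},{"dp":[0,0,2],"angular":[0,0,0],"fingers":5},{"dp":[0,0,2],"angular":[0,0,0],"fingers":5}]'; python3 pic.py h s; python3 d.py 646 -91.5 40 1.365
```

```text
clock: 13.15
eef_pos: [645.7, -91.5, 40.2]
tcp_rot: [-3.141, -0.0, 1.365]
contact_force: [-4.6, -2.0, 5.3]
opening: 0.127
t 13.15 pos [645.7 -91.5  40.2] rot [-3.141 -0.     1.365] F [-4.6 -2.   5.3] T [-0.28  0.97 -0.02] open 0.127 q6 0.06
dp [0.  0.3 0.2] ang [-0. -0. -0.]
clock: 13.48
eef_pos: [645.8, -91.5, 38.8]
tcp_rot: [3.141, 0.0, 1.365]
contact_force: [-1.6, -2.2, 0.9]
opening: 0.131
t 13.53 pos [645.8 -91.5  38.8] rot [ 3.141 -0.     1.365] F [-0.7 -3.3 -0. ] T [-0.44  0.33 -0.09] open 0.123 q6 0.06
dp [ 0.   0.2 -1.2] ang [ 0. -0. -0.]
```

View pics/scene_h.png

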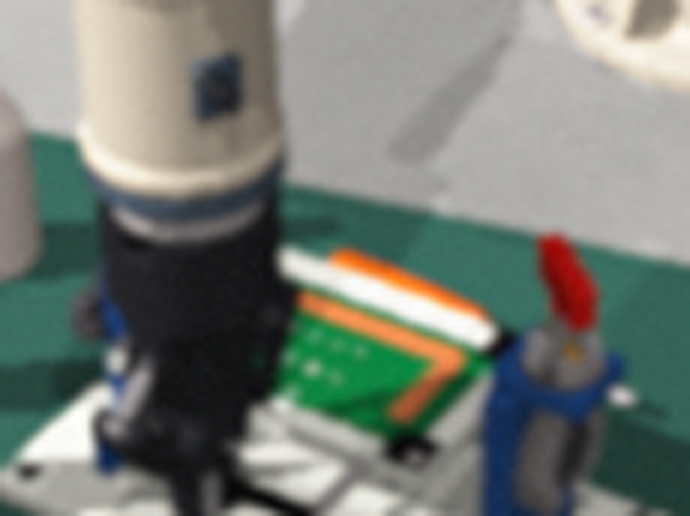

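```bash
python3 -m creep '[{"dp":[0,0,1],"angular":[0,0,0],"fingers":5},{"dp":[0,0,2],"angular":[0,0,0],"fingers":5},{"dp":[0,0,3],"angular":[0,0,0],"fingers":5},{"dp":[0,0,4],"angular":[0,0,0],"fingers":5},{"dp":[0,0,4],"angular":[0,0,0],"fingers":5}]' ;python3 d.py
```

```text
clock: 13.95
eef_pos: [646.0, -91.5, 38.4]
tcp_rot: [3.141, -0.0, 1.365]
contact_force: [-14.4, -1.1, 32.2]
opening: 0.126
t 13.95 pos [646.  -91.5  38.4] rot [ 3.141 -0.     1.365] F [-14.4  -1.1  32.2] T [-0.11  2.27 -0.06] open 0.126 q6 0.06
```

```bash
python3 -m creep '[{"dp":[0,0,-3],"angular":[0,0,0],"fingers":12},{"dp":[0,0,-3],"angular":[0,0,0],"fingers":25},{"dp":[0,0,-3],"angular":[0,0,0],"fingers":36},{"dp":[0,0,-3],"angular":[0,0,0],"fingers":36},{"dp":[0,0,-3],"angular":[0,0,0],"fingers":36}]' ;python3 d.py;  python3 -m creep '[{"dp":[0,0,-15],"angular":[0,0,0],"fingers":36},{"dp":[0,0,-35],"angular":[0,0,0],"fingers":36},{"dp":[0,0,-70],"angular":[0,0,0],"fingers":36},{"dp":[0,0,-110],"angular":[0,0,0],"fingers":36},{"dp":[0,0,-150],"angular":[0,0,0],"fingers":40}]';python3 -m creep '[{"dp":[0,0,-35],"angular":[0,0,-0.12],"fingers":40},{"dp":[0,0,-40],"angular":[0,0,-0.24],"fingers":40},{"dp":[0,0,-40],"angular":[0,0,-0.36],"fingers":40},{"dp":[0,0,-40],"angular":[0,0,-0.48],"fingers":40},{"dp":[0,0,-40],"angular":[0,0,-0.6],"fingers":40}]'; python3 pic.py i st;python3 d.py 576 50 220 -2.491
```

```text
clock: 14.37
eef_pos: [645.8, -91.3, 37.5]
tcp_rot: [-3.141, -0.0, 1.365]
contact_force: [0.1, -0.2, -0.4]
opening: 0.418
t 14.37 pos [645.8 -91.3  37.5] rot [-3.141 -0.     1.365] F [ 0.1 -0.2 -0.4] T [0.02 0.01 0.03] open 0.418 q6 0.06
clock: 14.78
eef_pos: [645.1, -91.2, 188.5]
tcp_rot: [-3.14, -0.0, 1.365]
contact_force: [1.2, -0.2, 0.8]
opening: 0.469
clock: 15.2
eef_pos: [645.8, -91.4, 228.0]
tcp_rot: [3.141, 0.0, 1.971]
contact_force: [-0.4, 0.3, 0.3]
opening: 0.469
t 15.30 pos [645.7 -91.4 227.6] rot [-3.141 -0.     1.967] F [0.4 0.2 1. ] T [-0.03 -0.02 -0.04] open 0.466 q6 -0.54
dp [157.3  -9.7   7.7] ang [ 0.    -0.    -1.825]
```

View pics/scene_i.png

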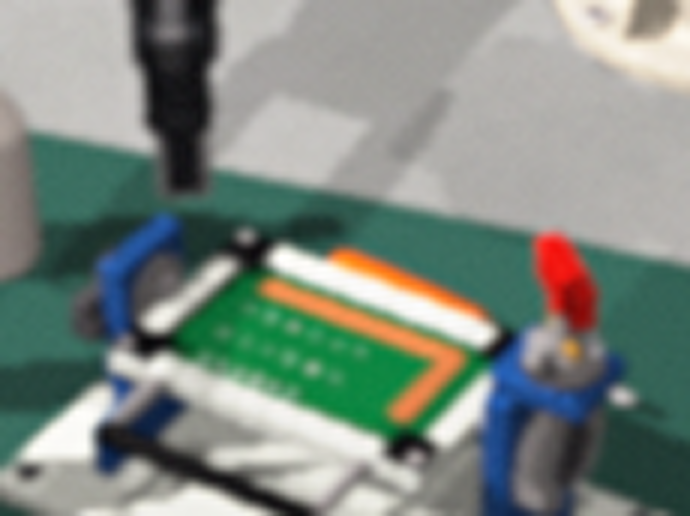

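View pics/top_i.png

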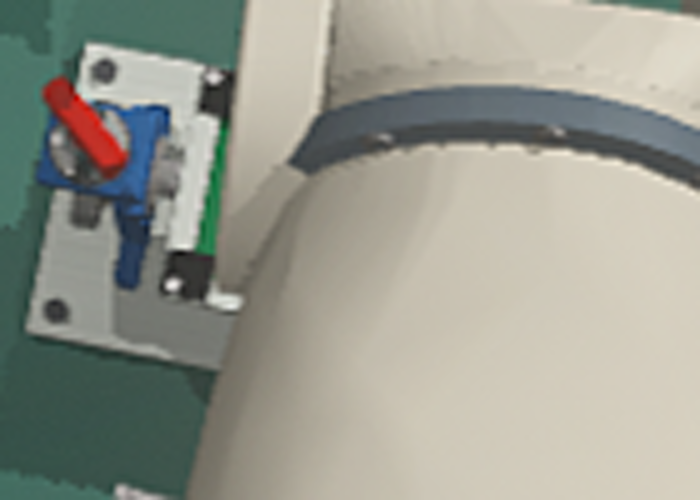

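```bash
python3 -m creep '[{"dp":[31,-2,0],"angular":[0,0,-0.12],"fingers":40},{"dp":[62,-4,0],"angular":[0,0,-0.24],"fingers":40},{"dp":[93,-6,0],"angular":[0,0,-0.36],"fingers":40},{"dp":[124,-8,0],"angular":[0,0,-0.48],"fingers":40},{"dp":[157,-9.7,0],"angular":[0,0,-0.6],"fingers":40}]';python3 -m creep '[{"dp":[0,0,0],"angular":[0,0,-0.12],"fingers":40},{"dp":[0,0,0],"angular":[0,0,-0.24],"fingers":40},{"dp":[0,0,0],"angular":[0,0,-0.36],"fingers":40},{"dp":[0,0,0],"angular":[0,0,-0.48],"fingers":40},{"dp":[0,0,0],"angular":[0,0,-0.6],"fingers":40}]';python3 -m creep '[{"dp":[0,0,0],"angular":[0,0,-0.12],"fingers":40},{"dp":[0,0,0],"angular":[0,0,-0.24],"fingers":40},{"dp":[0,0,0],"angular":[0,0,-0.36],"fingers":40},{"dp":[0,0,0],"angular":[0,0,-0.48],"fingers":40},{"dp":[0,0,0],"angular":[0,0,-0.6],"fingers":40}]'; python3 d.py 576 50 170 -2.491
```

```text
clock: 15.72
eef_pos: [575.7, 50.7, 227.6]
tcp_rot: [-3.141, -0.0, 2.565]
contact_force: [0.7, 0.4, -0.6]
opening: 0.472
clock: 16.13
eef_pos: [576.4, 50.0, 227.7]
tcp_rot: [3.142, -0.0, -3.117]
contact_force: [0.9, 0.1, -0.2]
opening: 0.469
clock: 16.55
eef_pos: [576.4, 49.9, 227.6]
tcp_rot: [3.141, -0.0, -2.517]
contact_force: [1.3, 0.5, -0.5]
opening: 0.466
t 16.55 pos [576.4  49.9 227.6] rot [ 3.141 -0.    -2.517] F [ 1.3  0.5 -0.5] T [0.01 0.06 0.03] open 0.466 q6 -2.11
dp [ 0.3  0.4 57.6] ang [ 0.    -0.    -0.026]
```

```bash
python3 -m creep '[{"dp":[0,0,15],"angular":[0,0,-0.026],"fingers":40},{"dp":[0,0,30],"angular":[0,0,-0.026],"fingers":40},{"dp":[0,0,45],"angular":[0,0,-0.026],"fingers":40},{"dp":[0,0,50],"angular":[0,0,-0.026],"fingers":40},{"dp":[0,0,50],"angular":[0,0,-0.026],"fingers":40}]';python3 pic.py j s;python3 d.py 576 50 140 -2.491
```

```text
clock: 16.97
eef_pos: [575.5, 49.7, 176.4]
tcp_rot: [3.14, -0.002, -2.495]
contact_force: [0.2, -0.6, -0.3]
opening: 0.469
t 17.02 pos [576.2  49.8 177.6] rot [ 3.141e+00 -1.000e-03 -2.495e+00] F [0.4 0.2 0.8] T [ 0.01  0.01 -0.02] open 0.470 q6 -2.13
dp [-0.   0.3 37.6] ang [ 0.001 -0.001 -0.004]
```

View pics/scene_j.png

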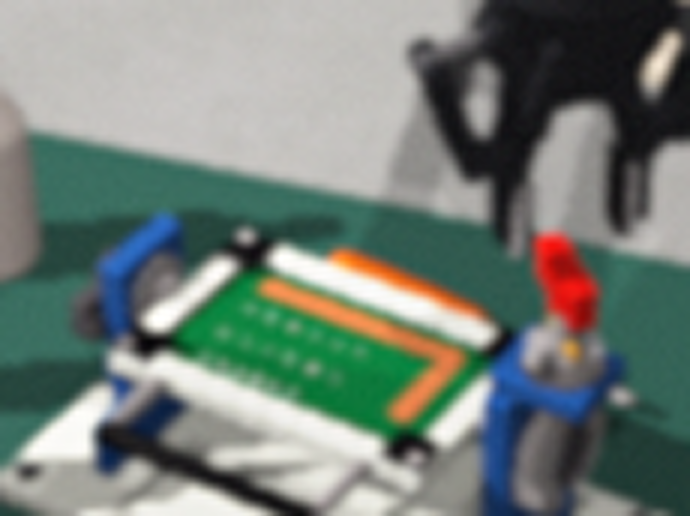

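Tips straddle the knob (crop 515/625 vs 565). Descend and grip.

```bash
python3 -m creep '[{"dp":[0,0,12],"angular":[0,0,0],"fingers":40},{"dp":[0,0,24],"angular":[0,0,0],"fingers":40},{"dp":[0,0,34],"angular":[0,0,0],"fingers":40},{"dp":[0,0,37.5],"angular":[0,0,0],"fingers":40},{"dp":[0,0,37.5],"angular":[0,0,0],"fingers":30}]';python3 d.py 576 50 140 -2.491;python3 -m creep '[{"dp":[0,0,0],"angular":[0,0,0],"fingers":20},{"dp":[0,0,0],"angular":[0,0,0],"fingers":10},{"dp":[0,0,0],"angular":[0,0,0],"fingers":5},{"dp":[0,0,0],"angular":[0,0,0],"fingers":5},{"dp":[0,0,0],"angular":[0,0,0],"fingers":5}]' 70;python3 d.py 576 50 140 -2.491
```

```text
clock: 17.43
eef_pos: [575.5, 49.7, 138.9]
tcp_rot: [3.14, -0.002, -2.493]
contact_force: [0.0, 0.3, -0.1]
opening: 0.359
t 17.43 pos [575.5  49.7 138.9] rot [ 3.140e+00 -2.000e-03 -2.493e+00] F [ 0.   0.3 -0.1] T [ 0.02  0.04 -0.04] open 0.359 q6 -2.14
dp [-0.6 -0.1 -1.1] ang [ 0.001 -0.002 -0.002]
clock: 17.85
eef_pos: [576.4, 50.1, 140.8]
tcp_rot: [3.141, 0.0, -2.492]
contact_force: [-3.5, 3.0, 2.9]
opening: 0.137
t 17.85 pos [576.4  50.1 140.8] rot [ 3.141  0.    -2.492] F [-3.5  3.   2.9] T [0.55 0.46 0.04] open 0.137 q6 -2.14
dp [0.4 0.1 0.8] ang [ 0.     0.    -0.001]
```

```bash
python3 -m creep '[{"dp":[0,0,-1.5],"angular":[0,0,0.1],"fingers":5},{"dp":[0,0,-1.5],"angular":[0,0,0.2],"fingers":5},{"dp":[0,0,-1.5],"angular":[0,0,0.3],"fingers":5},{"dp":[0,0,-1.5],"angular":[0,0,0.4],"fingers":5},{"dp":[0,0,-1.5],"angular":[0,0,0.5],"fingers":5}]';python3 d.py 576 50 140 2.939;python3 -m creep '[{"dp":[0,0,0],"angular":[0,0,0.1],"fingers":5},{"dp":[0,0,0],"angular":[0,0,0.2],"fingers":5},{"dp":[0,0,0],"angular":[0,0,0.3],"fingers":5},{"dp":[0,0,0],"angular":[0,0,0.36],"fingers":5},{"dp":[0,0,0],"angular":[0,0,0.36],"fingers":5}]';python3 d.py 576 50 129 2.939
```

```text
clock: 18.27
eef_pos: [576.1, 50.1, 141.3]
tcp_rot: [3.141, -0.001, -2.997]
contact_force: [0.4, 4.8, -7.4]
opening: 0.134
t 18.27 pos [576.1  50.1 141.3] rot [ 3.141e+00 -1.000e-03 -2.997e+00] F [ 0.4  4.8 -7.4] T [ 0.54 -0.1   0.04] open 0.134 q6 -1.63
dp [ 0.2 -0.   1.3] ang [ 0.    -0.001  0.347]
clock: 18.68
eef_pos: [576.1, 50.1, 141.3]
tcp_rot: [3.141, -0.001, 2.928]
contact_force: [0.6, 3.2, -6.7]
opening: 0.142
t 18.68 pos [576.1  50.1 141.3] rot [ 3.141e+00 -1.000e-03  2.928e+00] F [ 0.6  3.2 -6.7] T [ 0.61 -0.05  0.  ] open 0.142 q6 -1.27
dp [ 0.1 -0.1 12.3] ang [ 0.    -0.001 -0.011]
```

```bash
python3 -m creep '[{"dp":[0,0,3],"angular":[0,0,0],"fingers":5},{"dp":[0,0,6],"angular":[0,0,0],"fingers":5},{"dp":[0,0,9],"angular":[0,0,0],"fingers":5},{"dp":[0,0,12],"angular":[0,0,0],"fingers":5},{"dp":[0,0,12.5],"angular":[0,0,0],"fingers":5}]';python3 d.py 576 50 129 2.939
```

```text
clock: 19.1
eef_pos: [576.4, 50.0, 130.4]
tcp_rot: [3.141, -0.0, 2.932]
contact_force: [-4.9, 4.0, 10.6]
opening: 0.136
t 19.10 pos [576.4  50.  130.4] rot [ 3.141 -0.     2.932] F [-4.9  4.  10.6] T [ 0.8   1.06 -0.02] open 0.136 q6 -1.28
dp [ 0.4 -0.1  1.4] ang [ 0.    -0.    -0.007]
```

```bash
python3 -m creep '[{"dp":[0,0,0],"angular":[0,0,0],"fingers":15},{"dp":[0,0,0],"angular":[0,0,0],"fingers":30},{"dp":[0,0,0],"angular":[0,0,0],"fingers":40},{"dp":[0,0,0],"angular":[0,0,0],"fingers":45},{"dp":[0,0,0],"angular":[0,0,0],"fingers":45}]';python3 -m creep '[{"dp":[0,0,-12],"angular":[0,0,0],"fingers":45},{"dp":[0,0,-35],"angular":[0,0,0],"fingers":45},{"dp":[0,0,-70],"angular":[0,0,0],"fingers":45},{"dp":[0,0,-105],"angular":[0,0,0],"fingers":45},{"dp":[0,0,-120],"angular":[0,0,0],"fingers":45}]';python3 -m creep '[{"dp":[20,30,0],"angular":[0,0,0],"fingers":45},{"dp":[40,60,0],"angular":[0,0,0],"fingers":45},{"dp":[60,90,0],"angular":[0,0,0],"fingers":45},{"dp":[80,120,0],"angular":[0,0,0],"fingers":45},{"dp":[100,150,0],"angular":[0,0,0],"fingers":45}]'; python3 -m creep '[{"dp":[0,0,0],"angular":[0,0,0],"fingers":45},{"dp":[0,0,0],"angular":[0,0,0],"fingers":45},{"dp":[0,0,0],"angular":[0,0,0],"fingers":45}]';python3 pic.py k st;python3 d.py
```

```text
clock: 19.52
eef_pos: [576.7, 49.5, 129.6]
tcp_rot: [-3.141, 0.0, 2.931]
contact_force: [-0.3, -0.1, -0.9]
opening: 0.525
clock: 19.93
eef_pos: [578.4, 49.9, 255.1]
tcp_rot: [3.14, 0.006, 2.931]
contact_force: [1.4, 0.7, 0.8]
opening: 0.526
clock: 20.35
eef_pos: [509.5, 218.7, 250.7]
tcp_rot: [3.141, 0.001, 2.93]
contact_force: [1.3, 0.3, -0.1]
opening: 0.524
clock: 20.6
eef_pos: [510.3, 217.3, 250.2]
tcp_rot: [-3.142, 0.001, 2.932]
contact_force: [0.2, -0.2, -0.6]
opening: 0.524
t 20.70 pos [510.5 216.5 249.8] rot [-3.141  0.     2.93 ] F [ 0.4 -0.2 -0.8] T [-0.03  0.01 -0.02] open 0.527 q6 -0.96
```

View pics/scene_k.png

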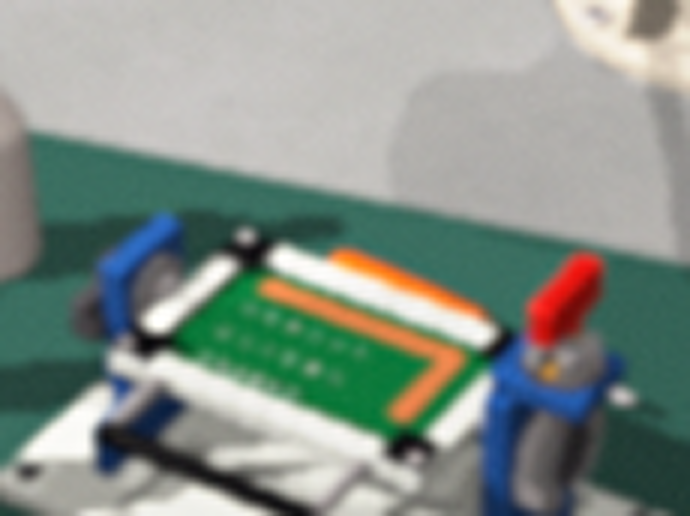

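View pics/top_k.png

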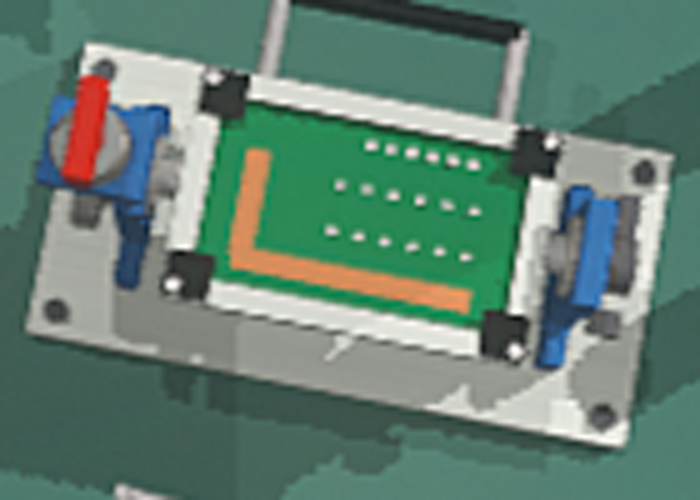

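Run:
```python
from h import *
A={n:cv2.imread(f'pics/{n}0.png') for n in('scene','top')}
for n,(x0,y0,w,h) in {'scene':(265,160,40,35),'top':(212,155,30,40)}.items():
    im=optics.grab_frame(n);cv2.imwrite(f'pics/{n}_end.png',im)
    for I in(A[n],im):
        H,S,V=cv2.split(cv2.cvtColor(I,cv2.COLOR_BGR2HSV)); m=(((H<6)|(H>172))&(S>140)&(V>70)).astype(np.uint8)[y0:y0+h,x0:x0+w]
        p=np.argwhere(m)[:,::-1]; print(n,len(p),p.mean(0)+[x0,y0],p.min(0)+[x0,y0],p.max(0)+[x0,y0],cv2.minAreaRect(p.astype(np.float32))[2])
```

```text
scene 122 [283.75409836 179.47540984] [278 172] [290 187] 39.80556869506836
scene 121 [283.65289256 179.5785124 ] [278 172] [289 187] 45.0
top 127 [226.78740157 175.57480315] [222 165] [231 186] 10.619654655456543
top 129 [226.79069767 175.57364341] [222 165] [231 186] 10.619654655456543
```

View pics/top_end.png

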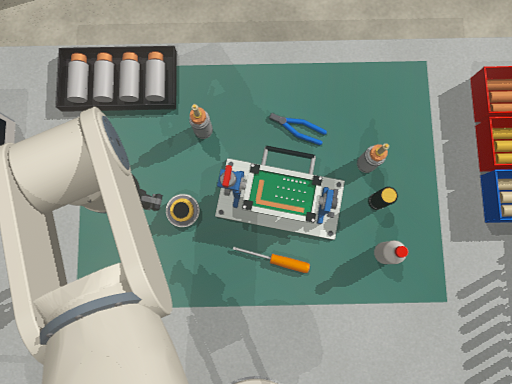

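The knob matches its home position to within 0.1 px in both views. The frame is over at the other stop and the bystanders sit at the same pixels as at the start.

```bash
python3 -c "
from rig import r
print(r.sense()['contact_force']);print(r.sign_off())"
```

```text
[-0.34751366 -0.09846506 -0.87573827]
the job is handed in; nothing more can be done
None
```

The driver board is turned over with its solder side up, and the plunger is back home. I handed the job in at about 21 s of the 72 s allowed; no verdict was reported.

**What I did:**
- I lifted the knob about 13 mm and twisted it 0.85 rad, and it stayed out on the sleeve.
- I swung the frame over by its handle to the other stop, where the tool met about 32 N against the stop.
- I twisted the knob back, lowered the plunger home, released it and moved the arm clear.

**Last checks:**
- **Frame:** it lies flat with the solder side up and the handle on the far side.
- **Knob:** its centre is within about 0.1 px of the starting pictures in both views, so the plunger is home. In the top view its angle is also unchanged. The scene-view angle fit differed by 5° (39.8° against 45°), which I took as noise from the small, low-resolution blob.
- **Bystanders:** by eye, they sit where they were in the starting top view.
- **Arm:** contact force was under 1 N, and the gripper is well clear of the fixture.

**One disagreement:** the pictures showed the fingertips about 43 mm higher than the reported TCP height, and the stated swing-back of the open pads does not explain that. I did not find the cause. I set the grasp heights from the pictures, and both grasps held.

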